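Load the ultrasonic cleaner with soldering tips and start it

ROBOT

A 6-joint arm with a two-finger parallel gripper is mounted at the origin on the work surface. World frame = base frame: x ahead of the robot, y to its left, z up, the work surface at z = 0. Lengths are in m, angles in degrees, forces in N, time in s.
With the tool pointing down it reaches from about 0.3 to 0.75 m from the base axis. Payload 8.5 kg.
Tool frame: the origin (TCP) lies between the finger pads; the fingertips stand env.finger_overhang ahead of it and the grasp point (between the pads) lies 2 mm behind it (env.finger_overhang is the distance from the TCP to the fingertips, in m); z points along the fingers, y is the line along which they close (so a half turn about z gives the same grasp; the last joint's range is limited). The gripper opens to 85 mm and grips with 20 to 120 N. Pads are 22 mm wide; open, the fingers measure 114 mm over their backs; the gripper's body (76 mm by 85 mm) begins 54 mm behind the grasp point. The pads swing forward as they close: fully open they stand 13 mm farther back than shut.
Start: joints at [53.153, 21.807, 74.336, -0, 83.858, -12.336], TCP at [0.228, 0.5, 0.248] pointing down, gripper open.
Joint ranges: [-178.18, 178.18], [-50.72, 133.34], [12.68, 142.11], [-81.47, 261.47], [9.98, 163.14], [-165.26, 165.26]. Speed limits (degrees/s): [136.94, 136.94, 180, 180, 180, 180].

INTERFACE

Orientations are given as a 3x3 rotation matrix whose columns are the frame's x, y, z axes.
In Python, from rig import env gives the robot as it stands. The module is installed in compiled form; this text tells all that it offers.
- The arm moves only by the tool jog_arm, never from a script. Its arguments are lists of equal length, an entry for each row: "hand": the finger opening in m, from 0 to 0.0854; "travel": the shift along the world's x, y, z in m, a list of three; "yaw": the turn about the world's z in rad. A call has exactly 5 rows; each row shifts and turns the commanded pose from where the row before left it; what a row does not reach is not made up. A row lasts 1/8 s, in which the tool goes at most 62.5 mm and 10.7 degrees, less where a joint would pass 70% of its speed; a pose out of reach is approached as far as the arm can. A call is refused whole if a number of a shift passes 0.0625 or a number of a turn 0.188, either way. A call with a gripper value outside its range is refused whole. The fingers move at their own pace and stop on an object; "grip_force" is the grip in N (left out, the last holds). Time passes only in rows, so rows that do not move let the fingers close, or fill a call up. It gives the time, the measured TCP pose, the force, the opening and the grip force at its end, in the units of the state.
- env.observe(): the state, without advancing time (a new reading comes with each control period).
- env.get_image(name): name is "side" or "top"; returns the picture (480x640x3 uint8, red, green, blue); there is no depth.
- env.calibration(name): a dict with "fx", "fy", "cx", "cy" (pixels), "position" and "rotation" of the camera in the world. Camera axes: x right, y down, z forward; pixel columns grow to the right and rows downward; lengths in m; the calibration is good to about 2 mm. A picture is of the moment at which its call begins. calibration takes no time and is no camera call.
- env.close_job(): hands the job in; it is judged then, once.
The state is a dict: "time_s": time; "q": joint angles; "qvel": joint speeds; "joint_efforts": joint torques, N m; "position": TCP position; "tool_rot": TCP orientation; "ft_force": force on the tool from outside, world axes, zero at the start; "wrist_torque": the same for the moment, N m; "grip_width": finger opening in m; "gripper_force": force on a finger pad.
Only numpy, scipy, OpenCV 4.12 (cv2) and the standard library are available. Lean on these libraries where they do the work, as an engineer would, in place of code of your own. Each camera call takes 0.05 s, during which the arm holds its last target. There are 200 camera calls.

TASK

Lift the clear cover off the ultrasonic cleaner and lay it flat on the middle of the brown board, then hang the orange tip holder inside the tank by hooking its bent lip over the middle of the near long rim. Then stand every soldering tip from the aluminium stand in a well of the hung holder, right down to the bottom, and plug the red timer fully home into the socket on the control pod. When everything is in place, press the green start button right down and let it go, leaving the rest of the bench undisturbed.

Things in the scene. Friction and masses are not known exactly. Their poses are not given: they have to be found in the camera images.
- cleaner: white ultrasonic cleaner, fixed. Origin on the bench under the tank's middle; x from the near (robot side) long wall to the far one, y along the tank, z up. Tank inside 90 (x) by 150 (y) mm, floor 40 mm up; steel rim walls 4 mm thick, top 125 mm up, 25 mm proud of the housing (130 by 178 mm, top 100 mm up). On its -y side a grey pod 130 by 92 mm, top 75 mm up, with socket and button
- near_rim (a point): middle of the top edge of the tank's near long wall (cleaner x = -47 mm, 125 mm above the bench); axes as the cleaner's. The wall is 4 mm thick: inner face 2 mm to +x, outer face 2 mm to -x; free below the edge for 25 mm outside, 85 mm inside
- socket (a point): middle of the mouth of the rectangular socket in the top of the control pod, 75 mm above the bench; axes as the cleaner's. Hole 24.5 mm (x) by 34.5 mm (y), 18 mm deep, with a 2 mm chamfer round the mouth
- start_top (a point): middle of the top face of the round green start button (28 mm across) on the control pod, 73 mm from the socket in the cleaner's +x direction
- start (a joint): travel of the spring start button in m: 0 = out, 0.006 = fully down; about 5 N presses it right down, and it springs back
- cover_c (a point): clear plastic tank cover with a blue grip bar, 160 g, starts on the tank rim; point half-way up, 23.5 mm above its underside; x the short way, y the long way, z up. Plate 112 by 172 by 4 mm (5 to 9 mm above the underside) over an 80 by 140 by 5 mm slab that sits loosely in the tank mouth; bar 14 (x) by 46 (y) mm, 9 to 47 mm above the underside
- board_c (a point): middle of the top of the thin dark-brown heat-proof board, 150 mm (x) by 220 mm (y), lying flush on the bench (z = 0; 1.6 mm thick to look at, but things set on it rest at bench height)
- holder_c (a point): orange hook-on tip holder, 0.18 kg, starts standing upright on the bench; point 50 mm above its underside, mid-block. z up, y along it, bent lip on its -x side. Block 34 (x) by 130 (y) by 45 mm high; four square wells 9.5 mm wide, 40 mm deep, 2 mm chamfer, at x = 0, y = -54, -28, 28, 54 mm. Black grip tab mid-block, 12 (x) by 22 (y) mm, 45 to 100 mm above the underside
- holder_slot (a point): top middle of the downward-open slot under the holder's bent lip: 25 mm to -x of the holder point and 12 mm above it, axes as the holder's. The slot is 8 mm wide (x) and 110 mm long (y), between the flat back plate (+x side, reaching down to the holder's underside) and the lip, 4 mm thick and 14 mm deep. Hung, this point rests on the rim's top edge with the back plate against the wall's inner face
- timer_c (a point): red plug-in timer, 60 g, starts standing on its plug; point half-way up, 25 mm above its foot, z up. Plug (foot) black, 22 (x) by 32 (y) mm, 16 mm long; above it the red body 28 (x) by 40 (y) mm, 34 mm tall, white dial on top. Fits either way round. Fully home the body sits on the pod, the point 9 mm above the socket mouth
- stand: loose aluminium tip stand, 0.7 kg, 72 (x) by 130 (y) by 45 mm high, origin under its middle, z up. Four square holes 9.5 mm wide, 40 mm deep at y = -45, -15, 15, 45 mm, x = 0: tip feet stand 5 mm above the bench
- tip1_c (a point): soldering tip, upright, 102 mm tall, 25 g: steel shank 7 mm across, 72 mm long, with a slightly tapered foot; above it a yellow collar 12 mm across, 30 mm tall. Point on its axis half-way up (51 mm above the foot, 36 mm below the collar's middle); z points up. Starts in a hole of the stand; None if absent (two to four of the four are there)
- tip2_c (a point): soldering tip, upright, 102 mm tall, 25 g: steel shank 7 mm across, 72 mm long, with a slightly tapered foot; above it a yellow collar 12 mm across, 30 mm tall. Point on its axis half-way up (51 mm above the foot, 36 mm below the collar's middle); z points up. Starts in a hole of the stand; None if absent (two to four of the four are there)
- tip3_c (a point): soldering tip, upright, 102 mm tall, 25 g: steel shank 7 mm across, 72 mm long, with a slightly tapered foot; above it a yellow collar 12 mm across, 30 mm tall. Point on its axis half-way up (51 mm above the foot, 36 mm below the collar's middle); z points up. Starts in a hole of the stand; None if absent (two to four of the four are there)
- tip4_c (a point): soldering tip, upright, 102 mm tall, 25 g: steel shank 7 mm across, 72 mm long, with a slightly tapered foot; above it a yellow collar 12 mm across, 30 mm tall. Point on its axis half-way up (51 mm above the foot, 36 mm below the collar's middle); z points up. Starts in a hole of the stand; None if absent (two to four of the four are there)
- reel: solder reel lying flat, 54 mm across, 34 mm high; bystander
- wool_pot: dark steel tip-cleaning pot, 60 mm across, 40 mm high; bystander
- flux: amber flux bottle, 38 mm across, 75 mm tall; bystander
- driver: red screwdriver lying down, 150 mm long; bystander
- meter: yellow multimeter lying on its back, 140 by 75 by 32 mm; bystander
- parts_tray: black divided parts tray, 100 by 140 by 30 mm; bystander
There are look-alikes about, which are no part of the job. What is shaped like the part that bears timer_c but yellow is not meant.

How it is judged:
By the outcome, as a careful person would: the job done as asked, in the order asked, and still so for the second after the job is handed in, with the robot touching nothing.
Of tip1, tip2, tip3, tip4 only 2 to 4 are there at a start; the rules pass over those that are not, and their reading is None.
At some moment in a run one of stand, cover may be knocked a few centimetres aside while the robot is not near it.
It also fails if it takes over 210 s, if anything falls off the work surface, if the arm or the gripper's body presses on something with over 40 N, if the wrist force passes 120 N, or if a joint passes its speed limit or range.

## Working session

There is one attempt and no reset: what is moved stays moved. The work goes in short steps, Python scripts to look and compute and a tool call to move; the robot and the scene stay as the last step left them, time stands still between calls to the robot, and variables do not carry over. Pictures are saved under pics/ and viewed, at most 18 in all, crops included, and the job is handed in when it is done.

Besides the shell and the picture viewer there is one more tool, called as name(argument=value, ...), one argument or row to a line, values as JSON. jog_arm: Moves the arm, as the interface text tells. Its arguments: {"type":"object","properties":{"hand":{"type":"array"},"travel":{"type":"array"},"yaw":{"type":"array"},"grip_force":{"type":"number"}},"required":["hand","travel","yaw"]}

```bash
mkdir -p pics; python3 - <<'E'
from rig import env
import cv2
for n in("top","side"):
    cv2.imwrite(f"pics/{n}0.png",env.get_image(n)[:,:,::-1]); print(n,env.calibration(n))
print(env.finger_overhang,env.observe())
E
```

```text
top {'fx': 478.0234122164385, 'fy': 478.0234122164385, 'cx': 319.4949404725867, 'cy': 238.2299374646151, 'position': array([0.39264296, 0.00799251, 1.12220736]), 'rotation': array([[ 0.01077136, -0.98319743,  0.18222732],
       [-0.99994133, -0.01038263,  0.00308711],
       [-0.00114324, -0.18224988, -0.98325158]])}
side {'fx': 499.4744411889736, 'fy': 499.4744411889736, 'cx': 322.0261836857855, 'cy': 243.00052680189972, 'position': array([-0.02642786, -0.6655367 ,  0.93743478]), 'rotation': array([[ 0.76040677, -0.44095285,  0.47680408],
       [-0.64935296, -0.52871616,  0.54662597],
       [ 0.01105775, -0.72527223, -0.68837338]])}
0.017 {'time_s': 0.1, 'q': array([ 5.31541014e+01,  2.18368445e+01,  7.43792940e+01,  2.02844933e-04,
        8.38568986e+01, -1.23343327e+01]), 'qvel': array([ 0.10187455,  0.04895662, -0.1636464 ,  0.02707094, -0.04390142,
       -0.02597057]), 'joint_efforts': array([ 4.82659278e-03, -4.49213076e+01, -2.31658745e+01, -1.08814852e-04,
        3.56218639e-03, -5.73024704e-05]), 'position': array([0.22802607, 0.50024441, 0.24778275]), 'tool_rot': array([[-9.09877278e-01,  4.14876790e-01, -7.67232632e-04],
       [ 4.14877408e-01,  9.09876750e-01, -1.01800011e-03],
       [ 2.75742517e-04, -1.24456265e-03, -9.99999188e-01]]), 'ft_force': array([-0.0850958 , -0.14777336, -0.26479278]), 'wrist_torque': array([-0.02094341,  0.03111402, -0.0193222 ]), 'gripper_force': 0.0, 'grip_width': 0.08542518035587471}
```

View pics/top0.png

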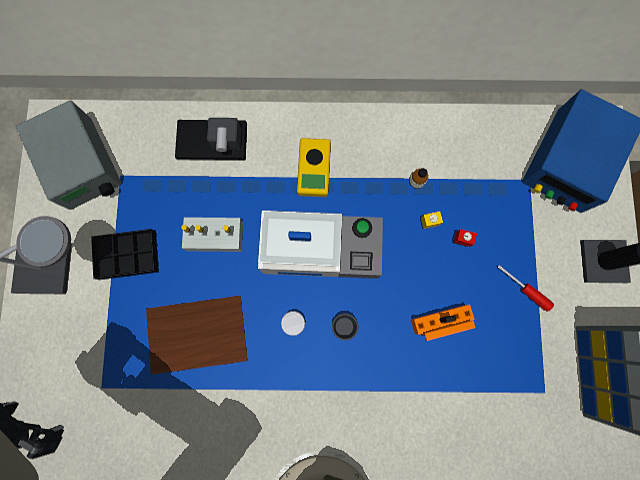

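View pics/side0.png

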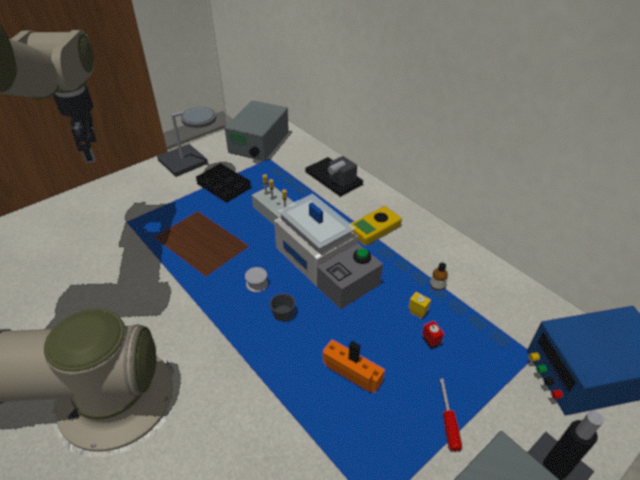

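```bash
cat > h.py <<'E'
from rig import env
import numpy as np, cv2
def w(cam,u,v,z):
    c=env.calibration(cam); R=np.array(c["rotation"]);p=np.array(c["position"])
    d=R@np.array([(u-c["cx"])/c["fx"],(v-c["cy"])/c["fy"],1]); return p+d*(z-p[2])/d[2]
def px(cam,P):
    c=env.calibration(cam); q=np.array(c["rotation"]).T@(np.array(P)-c["position"]); return np.array([c["fx"]*q[0]/q[2]+c["cx"],c["fy"]*q[1]/q[2]+c["cy"]])
def crop(im,x,y,ww,hh,s): return cv2.resize(im[y:y+hh,x:x+ww],None,fx=s,fy=s,interpolation=cv2.INTER_CUBIC)
def blobs(im,lo,hi,box,minA=8):
    x,y,ww,hh=box; hsv=cv2.cvtColor(im,cv2.COLOR_RGB2HSV); m=cv2.inRange(hsv,lo,hi); k=np.zeros_like(m);k[y:y+hh,x:x+ww]=m[y:y+hh,x:x+ww]
    n,l,st,ce=cv2.connectedComponentsWithStats(k)
    return [(ce[i].round(1),st[i][4],cv2.minAreaRect(np.argwhere(l==i)[:,::-1].astype(np.float32))) for i in range(1,n) if st[i][4]>=minA]
E
python3 - <<'E'
from h import *
im=cv2.imread("pics/top0.png")
M=np.zeros((600,800,3),np.uint8)
a=crop(im,180,200,205,84,3.9);M[:a.shape[0],:min(800,a.shape[1])]=a[:,:800]
b=crop(im,140,290,112,88,3);M[330:330+b.shape[0],:b.shape[1]]=b
c=crop(im,405,298,75,45,3.4);M[330:330+c.shape[0],340:340+c.shape[1]]=c
d=crop(im,418,205,64,45,3);M[330:330+d.shape[0],602:602+d.shape[1]]=d
cv2.imwrite("pics/m1.png",M)
rgb=im[:,:,::-1].copy()
def pr(n,b,z):
    for c,a,r in b: print(n,c,a,np.round(r[1],1),round(r[2],1),w("top",*c,z)[:2].round(4))
pr("bar",blobs(rgb,(100,100,60),(125,255,255),(275,225,40,25)),.167)
pr("collar",blobs(rgb,(20,130,100),(35,255,255),(178,215,65,30)),.092)
pr("tim",blobs(rgb,(0,150,80),(8,255,255),(440,220,50,40)),.04)
pr("dial",blobs(rgb,(0,0,170),(180,60,255),(455,228,20,18)),.05)
pr("green",blobs(rgb,(50,80,40),(85,255,255),(345,210,40,40)),.085)
pr("orange",blobs(rgb,(8,150,100),(18,255,255),(400,295,90,55)),.045)
pr("board",blobs(rgb,(0,80,30),(20,255,200),(140,285,115,95),500),.0016)
im2=cv2.cvtColor(cv2.imread("pics/side0.png"),cv2.COLOR_BGR2RGB)
def ps(n,b,z):
    for c,a,r in b: print("side",n,c,a,w("side",*c,z)[:2].round(4))
ps("bar",blobs(im2,(100,100,60),(125,255,255),(305,200,20,25)),.15)
ps("collar",blobs(im2,(18,110,80),(35,255,255),(255,170,40,35)),.092)
E
```

```text
bar [299.6 235.7] 184 [22.2  8.4] 2.9 [0.5745 0.0515]
collar [184.  227.2] 25 [6.6 4.4] 18.4 [0.6051 0.3098]
collar [197.7 227.5] 26 [7.1 4.2] 45.0 [0.6048 0.2796]
collar [225.2 227.5] 24 [5. 5.] 0.0 [0.6054 0.2191]
tim [464.8 238.1] 188 [19.6 14.1] 14.0 [ 0.597 -0.323]
dial [467.4 236.4] 37 [6.4 6.4] 45.0 [ 0.5992 -0.3261]
green [362.3 226.5] 139 [12.  12.7] 45.0 [ 0.6123 -0.0833]
orange [444.2 322.6] 1171 [24.1 61. ] 75.3 [ 0.4048 -0.2673]
board [195.8 334.4] 6276 [65.7 98.7] 82.1 [0.3725 0.2935]
side bar [323.1 200.9] 8 [0.6209 0.0749]
side bar [315.4 212.1] 169 [0.5779 0.0538]
side collar [264.3 178.3] 18 [0.6066 0.314 ]
side collar [271.  183.7] 23 [0.6061 0.2813]
side collar [284.  193.7] 23 [0.6066 0.2218]
```

View pics/m1.png

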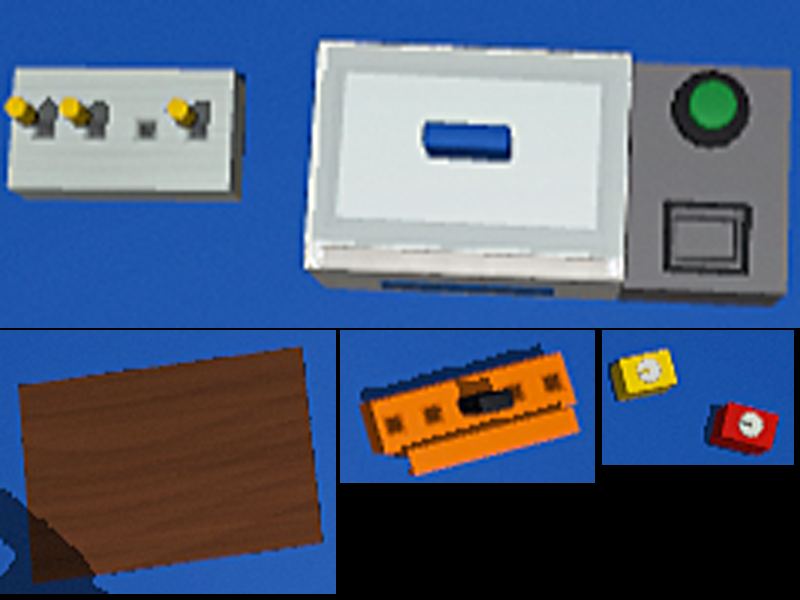

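```bash
python3 - <<'E'
from h import *
im=cv2.imread("pics/side0.png")
M=np.zeros((600,800,3),np.uint8)
a=crop(im,245,165,145,145,4);M[:580,:580]=a
c=crop(im,318,335,70,60,3);M[:180,590:800]=c
d=crop(im,405,285,50,65,4);M[190:450,590:790]=d
cv2.imwrite("pics/m2.png",M)
E
```

```text
(no output)
```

View pics/m2.png

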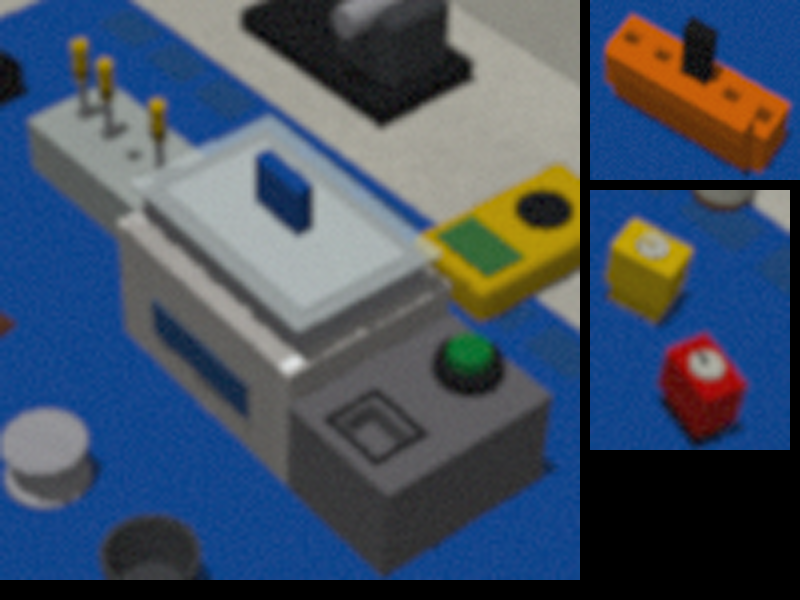

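```bash
cat > fit.py <<'E'
from h import *
from scipy.optimize import least_squares
T=lambda X,Y:("top",180+X/3.9-.37,200+Y/3.9-.37)
S=lambda X,Y:("side",245+X/4-.37,165+Y/4-.37)
H=lambda X,Y:("top",405+(X-340)/3.4-.35,298+(Y-330)/3.4-.35)
B=lambda X,Y:("top",140+X/3-.33,290+(Y-330)/3-.33)
D=lambda X,Y:("top",418+(X-602)/3-.33,205+(Y-330)/3-.33)
SH=lambda X,Y:("side",318+(X-590)/3-.33,335+Y/3-.33)
SD=lambda X,Y:("side",405+(X-590)/4-.37,285+(Y-190)/4-.37)
def fit(name,obs,x0,extra=0):
    def tr(p,l): c,s=np.cos(p[2]),np.sin(p[2]); return [p[0]+c*l[0]-s*l[1],p[1]+s*l[0]+c*l[1],l[2]]
    def f(p):
        r=[]
        for (cam,u,v),l in obs:
            l=l(p) if callable(l) else l
            r+=list(px(cam,tr(p,l))-(u,v))
        return np.array(r)
    s=least_squares(f,list(x0)+[0]*extra,loss="soft_l1")
    print(name,s.x[:2].round(4),np.degrees(s.x[2]).round(2),s.x[3:].round(4)); print("  ",[tuple(q) for q in f(s.x).reshape(-1,2).round(1)])
    return s.x
if __name__=="__main__":
    so=lambda p:[p[3],p[4],.075]; gr=lambda p:[p[3]+.073,p[4],p[5]]
    fit("cleaner",[(T(318,40),(.065,.089,.1)),(T(632,53),(.065,-.089,.1)),(T(305,268),(-.065,.089,.1)),(T(627,283),(-.065,-.089,.1)),
     (T(790,68),(.065,-.181,.075)),(T(783,297),(-.065,-.181,.075)),(T(707,237),so),(T(713,105),gr),
     (S(386,495),(-.065,-.181,.075)),(S(551,398),(.065,-.181,.075)),(S(377,427),so),(S(470,350),gr),(S(288,372),(-.065,-.089,.1)),(S(122,222),(-.065,.089,.1))],(.56,.05,0),3)
    fit("cover",[(T(343,72),(.04,.07,.128)),(T(602,82),(.04,-.07,.128)),(T(336,217),(-.04,.07,.128)),(T(597,232),(-.04,-.07,.128)),
      (T(425,122),(.007,.023,.167)),(T(511,126),(.007,-.023,.167)),(S(258,155),(-.007,.023,.167)),(S(275,150),(.007,.023,.167)),(S(312,186),(.007,-.023,.167)),(S(299,196),(-.007,-.023,.167))],(.57,.05,0))
    fit("stand",[(T(15,67),(.036,.065,.045)),(T(236,68),(.036,-.065,.045)),(T(230,192),(-.036,-.065,.045)),(T(8,188),(-.036,.065,.045)),(T(147,129),(0,-.015,.045)),
      (T(12,103),(0,.045,.107)),(T(68,103),(0,.015,.107)),(T(176,104),(0,-.045,.107)),(S(79,43),(0,.045,.107)),(S(104,63),(0,.015,.107)),(S(157,104),(0,-.045,.107))],(.6,.26,0))
    fit("board",[(B(20,385),(.075,.11,.0016)),(B(302,348),(.075,-.11,.0016)),(B(322,540),(-.075,-.11,.0016)),(B(33,582),(-.075,.11,.0016))],(.37,.29,.1))
    fit("holder",[(H(394,425),(0,.054,.045)),(H(433,414),(0,.028,.045)),(H(516,392),(0,-.028,.045)),(H(552,382),(0,-.054,.045)),(SH(632,38),(0,.054,.045)),(SH(662,55),(0,.028,.045)),(SH(731,95),(0,-.028,.045)),(SH(765,115),(0,-.054,.045))],(.4,-.26,.2))
    fit("timer",[(D(750,424),(0,0,.05)),(D(726,405),(.014,.02,.05)),(D(777,409),(.014,-.02,.05)),(D(772,441),(-.014,-.02,.05)),(SD(707,364),(0,0,.05)),(SD(703,335),(.014,.02,.05)),(SD(744,382),(.014,-.02,.05)),(SD(664,372),(-.014,.02,.05))],(.6,-.32,-.2))
E
python3 fit.py
```

```text
cleaner [0.5768 0.0536] -1.95 [-0.0345 -0.1353  0.0948]
   [(np.float64(-0.1), np.float64(-0.3)), (np.float64(0.3), np.float64(-0.1)), (np.float64(-0.8), np.float64(-0.0)), (np.float64(-0.6), np.float64(-0.2)), (np.float64(0.2), np.float64(0.4)), (np.float64(0.8), np.float64(-0.6)), (np.float64(-0.1), np.float64(0.1)), (np.float64(0.1), np.float64(-0.2)), (np.float64(0.2), np.float64(0.6)), (np.float64(0.2), np.float64(-0.3)), (np.float64(-0.2), np.float64(0.1)), (np.float64(0.1), np.float64(0.1)), (np.float64(-0.1), np.float64(1.1)), (np.float64(-1.5), np.float64(-0.5))]
cover [0.5767 0.0518] -2.15 []
   [(np.float64(1.0), np.float64(0.0)), (np.float64(0.1), np.float64(0.6)), (np.float64(0.2), np.float64(-0.0)), (np.float64(-0.2), np.float64(-0.7)), (np.float64(-0.2), np.float64(-0.2)), (np.float64(0.3), np.float64(-0.2)), (np.float64(-1.6), np.float64(0.3)), (np.float64(-1.3), np.float64(-0.6)), (np.float64(1.1), np.float64(-0.1)), (np.float64(-0.2), np.float64(-0.3))]
stand [0.6036 0.2617] -0.01 []
   [(np.float64(-0.1), np.float64(-0.1)), (np.float64(-0.6), np.float64(0.2)), (np.
[... 1903 characters left out ...]
ons, verbose, callback=callback)
    f_new = fun(x_new)
    self._update_fun()
    ~~~~~~~~~~~~~~~~^^
    self.f = self.fun_wrapped(xp_copy(self.x))
             ~~~~~~~~~~~~~~~~^^^^^^^^^^^^^^^^^
    return np.atleast_1d(self.fun(x))
                         ~~~~~~~~^^^
    return self.f(x, *self.args, **self.kwargs)
           ~~~~~~^^^^^^^^^^^^^^^^^^^^^^^^^^^^^^
  File "fit.py", line 16, in f
    r+=list(px(cam,tr(p,l))-(u,v))
            ~~^^^^^^^^^^^^^
  File "h.py", line 7, in px
    c=env.calibration(cam); q=np.array(c["rotation"]).T@(np.array(P)-c["position"]); return np.array([c["fx"]*q[0]/q[2]+c["cx"],c["fy"]*q[1]/q[2]+c["cy"]])
ValueError: time passes only in moves, steps and waits
```

jog_arm(
  hand=[0.0854, 0.0854, 0.06, 0.05, 0.05],
  travel=[
    [0.035, -0.045, 0],
    [0.035, -0.045, 0],
    [0.035, -0.045, 0],
    [0.035, -0.045, 0],
    [0.035, -0.045, 0],
  ],
  yaw=[-0.118, -0.118, -0.118, -0.118, -0.118],
  grip_force=40,
)

```text
time_s: 0.72
position: [0.4039, 0.2738, 0.2482]
tool_rot: [[-0.522, 0.853, -0.0], [0.853, 0.522, -0.0], [0.0, -0.0, -1.0]]
ft_force: [-0.4, 0.0, -0.2]
grip_width: 0.05
gripper_force: 0.0
```

jog_arm(
  hand=[0.05, 0.05, 0.05, 0.05, 0.05],
  travel=[
    [0.035, -0.045, 0],
    [0.035, -0.045, 0],
    [0.035, -0.045, 0],
    [0.035, -0.045, 0],
    [0.035, -0.045, 0],
  ],
  yaw=[-0.118, -0.118, -0.118, -0.118, -0.118],
)

```text
time_s: 1.35
position: [0.579, 0.0487, 0.248]
tool_rot: [[0.041, 0.999, -0.001], [0.999, -0.041, 0.0], [0.0, -0.001, -1.0]]
ft_force: [0.7, 0.6, -0.1]
grip_width: 0.0496
gripper_force: 0.0
```

```bash
python3 - <<'E'
s=open('h.py').read()
s=s.replace("import numpy as np, cv2","import numpy as np, cv2\nCAL={n:env.calibration(n) for n in('top','side')}").replace("c=env.calibration(cam)","c=CAL[cam]")
open('h.py','w').write(s)
E
python3 fit.py | grep -A1 timer; python3 - <<'E'
from h import *
for n in("top","side"): cv2.imwrite(f"pics/{n}1.png",env.get_image(n)[:,:,::-1])
o=env.observe();print(o["position"],o["tool_rot"][:,1],o["q"],px("top",o["position"]),px("side",o["position"]))
E
```

```text
timer [ 0.5994 -0.3256] -5.59 []
   [(np.float64(0.2), np.float64(0.3)), (np.float64(-0.3), np.float64(-0.3)), (np.float64(0.2), np.float64(0.2)), (np.float64(1.3), np.float64(1.5)), (np.float64(0.1), np.float64(0.6)), (np.float64(-0.7), np.float64(-1.1)), (np.float64(1.9), np.float64(-0.7)), (np.float64(-0.2), np.float64(-4.6))]
[0.58045006 0.04616306 0.24698036] [ 9.99015091e-01 -4.43648225e-02 -7.81714101e-04] [-7.07254121e+00  2.51589861e+01  6.90997138e+01 -5.24967812e-02
  8.57820834e+01 -4.52592812e+00] [300.72206758 224.58873899] [318.43057313 181.03658588]
```

jog_arm(
  hand=[0.05, 0.05, 0.05, 0.05, 0.05],
  travel=[
    [-0.001, 0.002, -0.02],
    [0, 0, -0.02],
    [0, 0, 0],
    [0, 0, 0],
    [0, 0, 0],
  ],
  yaw=[0, 0, 0, 0, 0],
)

```text
time_s: 2.08
position: [0.5774, 0.0526, 0.2092]
tool_rot: [[0.037, 0.999, 0.002], [0.999, -0.037, -0.0], [-0.0, 0.002, -1.0]]
ft_force: [-0.1, 0.1, 0.1]
grip_width: 0.0501
gripper_force: 0.0
```

```bash
python3 - <<'E'
from h import *
o=env.observe();print(o["position"],o["tool_rot"][:,1],o["qvel"].round(1))
a=env.get_image("top");b=env.get_image("side")
M=np.zeros((480,800,3),np.uint8)
M[:400,:400]=crop(a,250,190,100,100,4);M[:480,400:]=crop(b,270,160,100,120,4)
cv2.imwrite("pics/m3.png",M[:,:,::-1])
E
```

```text
[0.57739343 0.05255671 0.20922822] [ 0.99932583 -0.03668175  0.00152897] [-0.1  0.1  0.2 -0.1 -0.1 -0. ]
```

View pics/m3.png

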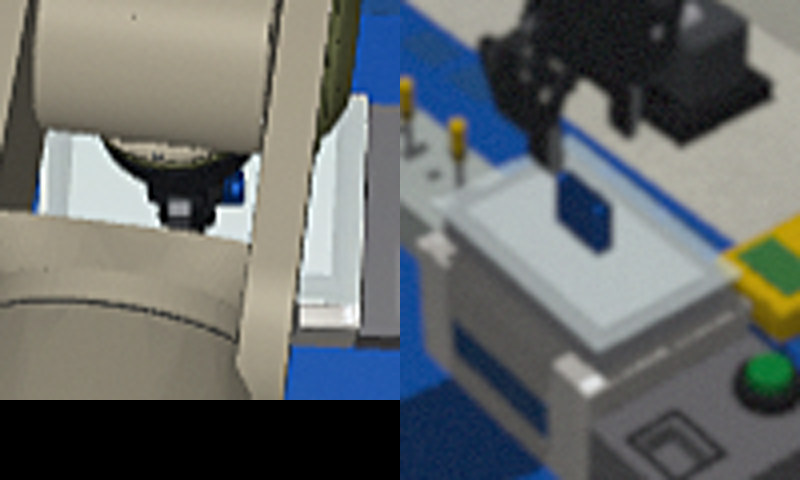

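jog_arm(
  hand=[0.05, 0.05, 0.05, 0.05, 0.0],
  travel=[
    [-0.001, 0, -0.03],
    [0, 0, -0.02],
    [0, 0, -0.008],
    [0, 0, 0],
    [0, 0, 0],
  ],
  yaw=[0, 0, 0, 0, 0],
)

```text
time_s: 2.8
position: [0.5766, 0.0524, 0.1513]
tool_rot: [[0.037, 0.999, 0.002], [0.999, -0.037, -0.0], [-0.0, 0.002, -1.0]]
ft_force: [-1.1, -0.2, -1.0]
grip_width: 0.0328
gripper_force: 0.0
```

jog_arm(
  hand=[0, 0, 0, 0, 0],
  travel=[
    [0, 0, 0],
    [0, 0, 0],
    [0, 0, 0.01],
    [0, 0, 0.02],
    [0, 0, 0.02],
  ],
  yaw=[0, 0, 0, 0, 0],
)

```text
time_s: 3.42
position: [0.576, 0.0524, 0.2011]
tool_rot: [[0.037, 0.999, -0.001], [0.999, -0.037, 0.0], [0.0, -0.001, -1.0]]
ft_force: [0.6, 0.2, -3.1]
grip_width: 0.0131
gripper_force: 39.1
```

jog_arm(
  hand=[0, 0, 0, 0, 0],
  travel=[
    [-0.03, 0.04, 0.01],
    [-0.05, 0.06, 0],
    [-0.05, 0.06, 0],
    [-0.05, 0.06, 0],
    [-0.0225, 0.0203, -0.01],
  ],
  yaw=[0.03, 0.04, 0.04, 0.04, 0.03],
)

```text
time_s: 4.05
position: [0.4018, 0.2587, 0.2012]
tool_rot: [[-0.146, 0.989, 0.001], [0.989, 0.146, 0.001], [0.001, 0.001, -1.0]]
ft_force: [0.9, 0.1, -1.6]
grip_width: 0.0135
gripper_force: 39.4
```

jog_arm(
  hand=[0, 0, 0, 0, 0],
  travel=[
    [0, 0, -0.02],
    [0, 0, -0.04],
    [0, 0, -0.04],
    [0, 0, -0.03],
    [0, 0, -0.02],
  ],
  yaw=[0, 0, 0, 0, 0],
)

```text
time_s: 4.68
position: [0.4034, 0.2567, 0.0494]
tool_rot: [[-0.142, 0.99, -0.001], [0.99, 0.142, -0.0], [-0.0, -0.001, -1.0]]
ft_force: [0.1, 0.3, -1.3]
grip_width: 0.0133
gripper_force: 39.3
```

jog_arm(
  hand=[0, 0, 0, 0, 0],
  travel=[
    [0, 0, -0.01],
    [0, 0, 0],
    [0, 0, 0],
    [0, 0, 0],
    [0, 0, 0],
  ],
  yaw=[0, 0, 0, 0, 0],
)

```text
time_s: 5.3
position: [0.4038, 0.2568, 0.0407]
tool_rot: [[-0.142, 0.99, 0.001], [0.99, 0.142, 0.0], [0.0, 0.001, -1.0]]
ft_force: [0.4, 0.4, -2.3]
grip_width: 0.0132
gripper_force: 39.3
```

jog_arm(
  hand=[0, 0, 0, 0, 0],
  travel=[
    [-0.01, 0.012, 0],
    [-0.01, 0.012, 0],
    [-0.01, 0.012, 0],
    [0, 0, -0.006],
    [0, 0, 0],
  ],
  yaw=[0, 0, 0, 0, 0],
)

```text
time_s: 5.92
position: [0.3734, 0.2927, 0.0338]
tool_rot: [[-0.143, 0.99, -0.001], [0.99, 0.143, -0.0], [-0.0, -0.001, -1.0]]
ft_force: [0.1, -0.1, -2.2]
grip_width: 0.0138
gripper_force: 39.4
```

jog_arm(
  hand=[0, 0, 0, 0.03, 0.05],
  travel=[
    [0, 0, -0.004],
    [0, 0, 0],
    [0, 0, 0],
    [0, 0, 0],
    [0, 0, 0],
  ],
  yaw=[0, 0, 0, 0, 0],
)

```text
time_s: 6.55
position: [0.3739, 0.2926, 0.0302]
tool_rot: [[-0.142, 0.99, 0.0], [0.99, 0.142, 0.0], [-0.0, 0.0, -1.0]]
ft_force: [0.2, 0.3, 0.7]
grip_width: 0.0472
gripper_force: 0.0
```

jog_arm(
  hand=[0.05, 0.05, 0.05, 0.05, 0.05],
  travel=[
    [0, 0, 0.03],
    [0, 0, 0.05],
    [0, 0, 0.06],
    [0, -0.03, 0.05],
    [0.004, -0.055, 0],
  ],
  yaw=[0, 0, 0, 0, 0.012],
)

```text
time_s: 7.18
position: [0.3789, 0.2078, 0.2234]
tool_rot: [[-0.157, 0.988, 0.008], [0.988, 0.157, 0.002], [0.001, 0.008, -1.0]]
ft_force: [0.4, -0.3, -1.1]
grip_width: 0.0499
gripper_force: 0.0
```

jog_arm(
  hand=[0.05, 0.05, 0.05, 0.05, 0.05],
  travel=[
    [0.004, -0.06, 0],
    [0.005, -0.06, 0],
    [0.005, -0.06, 0],
    [0.005, -0.06, 0],
    [0.005, -0.06, 0],
  ],
  yaw=[0.02, 0.02, 0.02, 0.02, 0.02],
)

```text
time_s: 7.8
position: [0.4014, -0.0944, 0.2204]
tool_rot: [[-0.252, 0.968, 0.0], [0.968, 0.252, -0.0], [-0.0, 0.0, -1.0]]
ft_force: [1.1, 0.7, -0.1]
grip_width: 0.05
gripper_force: 0.0
```

jog_arm(
  hand=[0.05, 0.05, 0.05, 0.05, 0.05],
  travel=[
    [0.005, -0.06, 0],
    [0.003, -0.06, 0],
    [0.002, -0.055, 0],
    [0, 0, -0.05],
    [0, 0, 0],
  ],
  yaw=[0.01, 0, 0, 0, 0],
)

```text
time_s: 8.43
position: [0.4103, -0.2665, 0.1679]
tool_rot: [[-0.261, 0.965, -0.005], [0.965, 0.261, 0.005], [0.007, -0.003, -1.0]]
ft_force: [-0.1, -0.0, 0.7]
grip_width: 0.05
gripper_force: 0.0
```

```bash
python3 - <<'E'
from h import *
o=env.observe();print(o["position"],o["tool_rot"][:,1],np.degrees(np.arctan2(*o["tool_rot"][1::-1,1])))
a=env.get_image("top");b=env.get_image("side")
cv2.imwrite("pics/top2.png",a[:,:,::-1]);cv2.imwrite("pics/side2.png",b[:,:,::-1])
for n,im,box in(("top",a,(170,210,70,35)),("side",b,(250,165,45,45))):
    for c,A,r in blobs(im,(18,110,80),(35,255,255),box): print(n,c,A)
M=np.zeros((480,800,3),np.uint8)
M[:270,:400]=crop(a,130,280,133,90,3)[:270,:399+1] if False else cv2.resize(a[280:370,130:263],(400,270))
M[:480,400:]=crop(b,300,320,100,120,4)
cv2.imwrite("pics/m4.png",M[:,:,::-1])
E
```

```text
[ 0.4102789  -0.26649707  0.16785519] [ 0.96537459  0.26084484 -0.0034445 ] 15.120289563614786
top [184.7 227.8] 35
top [198.3 228. ] 34
top [225.8 228.1] 32
```

View pics/m4.png

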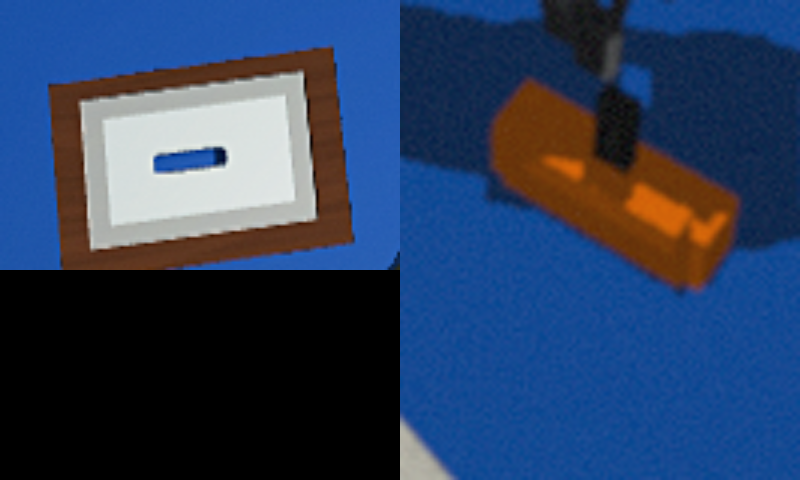

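jog_arm(
  hand=[0.05, 0.05, 0.05, 0.05, 0.03],
  travel=[
    [0.002, -0.001, -0.04],
    [0, 0, -0.03],
    [0, 0, -0.011],
    [0, 0, 0],
    [0, 0, 0],
  ],
  yaw=[0, 0, 0, 0, 0],
  grip_force=60,
)

```text
time_s: 9.15
position: [0.4142, -0.2687, 0.0908]
tool_rot: [[-0.262, 0.965, 0.002], [0.965, 0.262, -0.002], [-0.002, 0.001, -1.0]]
ft_force: [0.3, 0.3, -1.3]
grip_width: 0.0329
gripper_force: 0.0
```

jog_arm(
  hand=[0, 0, 0, 0, 0],
  travel=[
    [0, 0, 0],
    [0, 0, 0],
    [0, 0, 0],
    [0, 0, 0.02],
    [0, 0, 0.04],
  ],
  yaw=[0, 0, 0, 0, 0],
)

```text
time_s: 9.78
position: [0.413, -0.2677, 0.149]
tool_rot: [[-0.262, 0.965, -0.003], [0.965, 0.262, 0.003], [0.003, -0.002, -1.0]]
ft_force: [1.0, -0.7, -2.0]
grip_width: 0.0109
gripper_force: 60.1
```

jog_arm(
  hand=[0, 0, 0, 0, 0],
  travel=[
    [0, 0, 0.06],
    [0, 0, 0.06],
    [0, 0, 0],
    [0, 0, 0],
    [0, 0, 0],
  ],
  yaw=[0, 0, 0, 0, 0],
)

```text
time_s: 10.4
position: [0.4132, -0.2679, 0.2677]
tool_rot: [[-0.262, 0.965, -0.002], [0.965, 0.262, 0.003], [0.003, -0.002, -1.0]]
ft_force: [1.0, 0.6, -1.7]
grip_width: 0.011
gripper_force: 60.3
```

```bash
python3 - <<'E'
from h import *
o=env.observe();p=o["position"];print(p,o["tool_rot"])
# hung target: cleaner (.5768,.0536) yaw -1.95deg
a=np.radians(-1.95);R=np.array([[np.cos(a),-np.sin(a)],[np.sin(a),np.cos(a)]]);c=np.array([.5768,.0536])
for x in(-.022,-.024,-.020):print(x,c+R@[x,0])
for y in(-.054,-.028,.028,.054):print("well",y,c+R@[-.024,y])
print("socket",c+R@[-.0345,-.1353],"start",c+R@[.0385,-.1353])
E
```

```text
[ 0.41324262 -0.26786997  0.26772075] [[-0.26185886  0.96510331 -0.00235465]
 [ 0.96510137  0.26186448  0.00251639]
 [ 0.00304518 -0.00161353 -0.99999406]]
-0.022 [0.55481274 0.0543486 ]
-0.024 [0.5528139  0.05441666]
-0.02 [0.55681158 0.05428055]
well -0.054 [5.50976421e-01 4.47927702e-04]
well -0.028 [0.55186113 0.02643287]
well 0.028 [0.55376666 0.08240044]
well 0.054 [0.55465138 0.10838539]
socket [ 0.53771608 -0.0804477 ] start [ 0.6106738 -0.0829317]
```

jog_arm(
  hand=[0, 0, 0, 0, 0],
  travel=[
    [0.01, 0.02, 0],
    [0.0177, 0.0403, 0],
    [0.02, 0.045, 0],
    [0.02, 0.045, 0],
    [0.02, 0.045, 0],
  ],
  yaw=[-0.02, -0.037, -0.042, -0.042, -0.042],
)

```text
time_s: 11.02
position: [0.5016, -0.0714, 0.2681]
tool_rot: [[-0.08, 0.997, -0.002], [0.997, 0.08, 0.001], [0.001, -0.002, -1.0]]
ft_force: [0.9, 0.2, -1.3]
grip_width: 0.011
gripper_force: 60.3
```

jog_arm(
  hand=[0, 0, 0, 0, 0],
  travel=[
    [0.02, 0.045, 0],
    [0.02, 0.045, 0],
    [0.0139, 0.0369, 0],
    [0, 0, 0],
    [0, 0, 0],
  ],
  yaw=[-0.042, -0.042, -0.0323, 0, 0],
)

```text
time_s: 11.65
position: [0.555, 0.0536, 0.2683]
tool_rot: [[0.034, 0.999, -0.002], [0.999, -0.034, -0.0], [-0.0, -0.002, -1.0]]
ft_force: [0.8, -0.7, -1.5]
grip_width: 0.0108
gripper_force: 60.2
```

jog_arm(
  hand=[0, 0, 0, 0, 0],
  travel=[
    [0, 0, -0.03],
    [0, 0, -0.01],
    [0, 0, 0],
    [0, 0, 0],
    [0, 0, 0],
  ],
  yaw=[0, 0, 0, 0, 0],
)

```text
time_s: 12.28
position: [0.5555, 0.0538, 0.2301]
tool_rot: [[0.034, 0.999, 0.001], [0.999, -0.034, -0.0], [-0.0, 0.001, -1.0]]
ft_force: [0.9, -0.4, -1.0]
grip_width: 0.0106
gripper_force: 60.2
```

```bash
python3 - <<'E'
from h import *
o=env.observe();print(o["position"],o["tool_rot"][:,1],np.degrees(np.arctan2(*o["tool_rot"][1::-1,1])),o["wrist_torque"],o["ft_force"])
a=env.get_image("top");b=env.get_image("side")
cv2.imwrite("pics/top3.png",a[:,:,::-1]);cv2.imwrite("pics/side3.png",b[:,:,::-1])
M=np.zeros((600,800,3),np.uint8)
M[:300,:380]=cv2.resize(a[200:290,250:364],(380,300))
M[:600,380:]=crop(b,265,175,105,150,4)
cv2.imwrite("pics/m5.png",M[:,:,::-1])
E
```

```text
[0.55546984 0.05383238 0.23011997] [ 0.9994074  -0.03439336  0.0013947 ] -1.970984842457301 [-0.00188477 -0.05424553  0.04960138] [ 0.85549993 -0.43111435 -1.04666741]
```

View pics/m5.png

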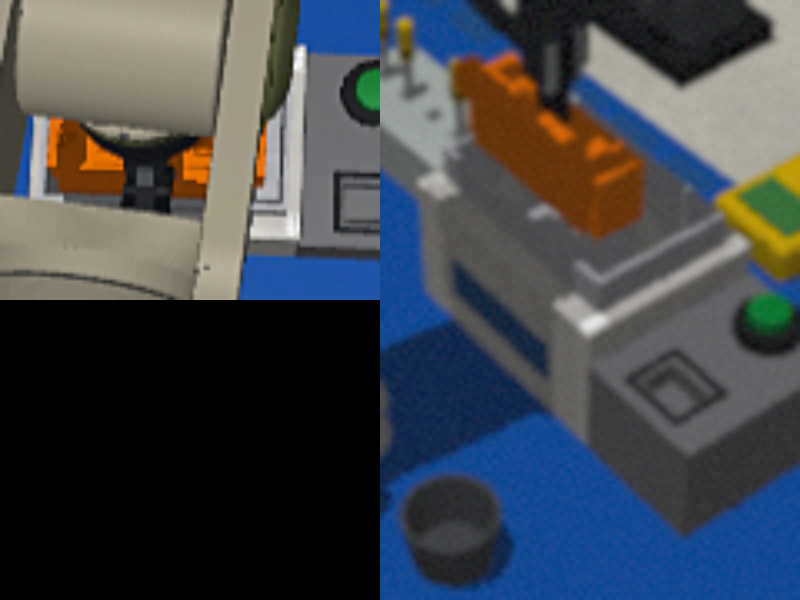

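```bash
python3 - <<'E'
from h import *
a=np.radians(-1.95);R=np.array([[np.cos(a),-np.sin(a)],[np.sin(a),np.cos(a)]]);c=np.array([.5768,.0536])
f=lambda n,P:((px(n,P)-(265,175))*4+(380,0)).round(0) if n=="side" else ((px(n,P)-(250,200))*3.333).round(0)
for l in((-.049,-.079,.125),(.049,-.079,.125),(-.065,-.089,.1),(-.045,-.075,.125)):
    P=[*(c+R@l[:2]),l[2]];print(l,f("side",P),f("top",P))
h=np.array([.5550,.0538])
for l in((-.017,-.065,.1425),(-.021,-.065,.1425),(.017,-.065,.1425),(.017,-.065,.1875),(-.017,-.065,.1875),(-.033,-.055,.2085),(-.033,-.055,.1905)):
    P=[*(h+R@l[:2]),l[2]];print("h",l,f("side",P),f("top",P))
E
```

```text
(-0.049, -0.079, 0.125) [597. 283.] [286. 210.]
(0.049, -0.079, 0.125) [723. 215.] [292.  58.]
(-0.065, -0.089, 0.1) [586. 335.] [299. 240.]
(-0.045, -0.075, 0.125) [598. 277.] [280. 203.]
h (-0.017, -0.065, 0.1425) [597. 242.] [266. 189.]
h (-0.021, -0.065, 0.1425) [592. 245.] [266. 195.]
h (0.017, -0.065, 0.1425) [642. 218.] [268. 135.]
h (0.017, -0.065, 0.1875) [644. 160.] [270. 121.]
h (-0.017, -0.065, 0.1875) [597. 184.] [267. 178.]
h (-0.033, -0.055, 0.2085) [564. 158.] [250. 199.]
h (-0.033, -0.055, 0.1905) [565. 182.] [249. 203.]
```

```bash
python3 - <<'E'
from h import *
a=cv2.imread("pics/side3.png");b=cv2.imread("pics/top3.png")
M=np.zeros((600,800,3),np.uint8)
M[:400,:800]=crop(a,275,185,100,50,8)
M[400:,:]=crop(b,255,235,100,25,8)
cv2.imwrite("pics/m6.png",M)
E
```

```text
(no output)
```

View pics/m6.png

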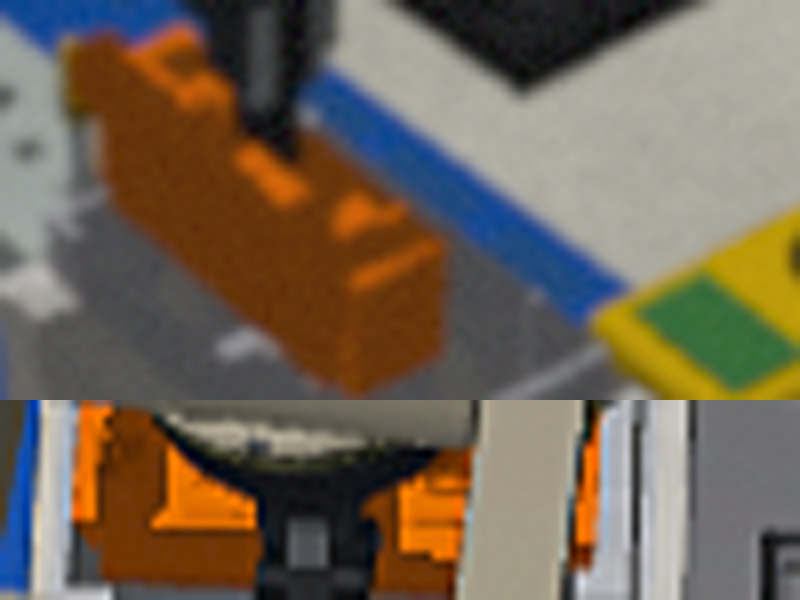

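```bash
python3 - <<'E'
from h import *
b=cv2.imread("pics/top3.png")[:,:,::-1]
for u in(268,280,306,311): print(u,[(v,*map(int,b[v,u])) for v in range(250,276)])
a=np.radians(-1.95);R=np.array([[np.cos(a),-np.sin(a)],[np.sin(a),np.cos(a)]]);c=np.array([.5768,.0536])
for y in(.055,.03,-.025,-.04):
  for l in((-.045,y,.125),(-.049,y,.125),(-.049,y,.1),(-.065,y,.1)): print(l,px("top",[*(c+R@l[:2]),l[2]]).round(1))
E
```

```text
268 [(250, 110, 52, 0), (251, 113, 54, 6), (252, 113, 53, 0), (253, 115, 53, 0), (254, 117, 54, 0), (255, 116, 49, 0), (256, 109, 45, 0), (257, 97, 55, 40), (258, 141, 138, 140), (259, 198, 202, 209), (260, 177, 176, 173), (261, 151, 144, 122), (262, 149, 143, 123), (263, 147, 139, 121), (264, 148, 142, 124), (265, 146, 140, 123), (266, 148, 141, 122), (267, 147, 141, 122), (268, 148, 141, 124), (269, 150, 142, 125), (270, 148, 141, 124), (271, 149, 142, 124), (272, 150, 143, 125), (273, 152, 144, 125), (274, 160, 154, 134), (275, 158, 151, 131)]
280 [(250, 224, 107, 0), (251, 96, 46, 8), (252, 110, 54, 4), (253, 113, 54, 5), (254, 113, 53, 5), (255, 113, 53, 3), (256, 113, 52, 0), (257, 103, 49, 4), (258, 89, 63, 52), (259, 83, 90, 97), (260, 77, 81, 85), (261, 85, 83, 80), (262, 144, 138, 122), (263, 156, 149, 131), (264, 152, 145, 126), (265, 151, 144, 125), (266, 147, 142, 124), (267, 145, 139, 121), (268, 148, 143, 124), (269, 147, 140, 122), (270, 146, 140, 122), (271, 146, 139, 121), (272, 146, 139, 120), (273, 146, 141, 122), (274, 148, 143, 124), (275, 157, 149, 130)]
306 [(
[... 944 characters left out ...]
 169, 161, 142), (271, 170, 162, 142), (272, 169, 162, 142), (273, 171, 165, 143), (274, 172, 164, 146), (275, 174, 167, 147)]
(-0.045, 0.055, 0.125) [272.3 258.2]
(-0.049, 0.055, 0.125) [272.1 260.1]
(-0.049, 0.055, 0.1) [273.3 261.6]
(-0.065, 0.055, 0.1) [272.8 269. ]
(-0.045, 0.03, 0.125) [284.1 258.7]
(-0.049, 0.03, 0.125) [284.  260.6]
(-0.049, 0.03, 0.1) [284.9 262.2]
(-0.065, 0.03, 0.1) [284.4 269.5]
(-0.045, -0.025, 0.125) [310.2 259.9]
(-0.049, -0.025, 0.125) [310.1 261.7]
(-0.049, -0.025, 0.1) [310.4 263.3]
(-0.065, -0.025, 0.1) [310.  270.7]
(-0.045, -0.04, 0.125) [317.3 260.2]
(-0.049, -0.04, 0.125) [317.3 262.1]
(-0.049, -0.04, 0.1) [317.3 263.6]
(-0.065, -0.04, 0.1) [317. 271.]
```

jog_arm(
  hand=[0, 0, 0, 0, 0],
  travel=[
    [-0.001, 0.0005, -0.03],
    [0, 0, -0.025],
    [0, 0, -0.007],
    [0, 0, 0],
    [0, 0, 0],
  ],
  yaw=[0, 0, 0, 0, 0],
)

```text
time_s: 13.0
position: [0.5547, 0.0544, 0.1684]
tool_rot: [[0.034, 0.999, 0.002], [0.999, -0.034, -0.0], [-0.0, 0.002, -1.0]]
ft_force: [-0.3, -0.2, -2.0]
grip_width: 0.011
gripper_force: 60.2
```

jog_arm(
  hand=[0, 0, 0, 0, 0],
  travel=[
    [0, 0, -0.002],
    [0, 0, -0.002],
    [0, 0, -0.002],
    [0, 0, -0.001],
    [0, 0, 0],
  ],
  yaw=[0, 0, 0, 0, 0],
)

```text
time_s: 13.62
position: [0.5542, 0.0545, 0.1602]
tool_rot: [[0.034, 0.999, -0.0], [0.999, -0.034, 0.0], [0.0, -0.0, -1.0]]
ft_force: [-0.1, 0.3, -2.7]
grip_width: 0.0109
gripper_force: 60.2
```

jog_arm(
  hand=[0, 0, 0, 0, 0],
  travel=[
    [0, 0, -0.003],
    [0, 0, -0.003],
    [0, 0, -0.001],
    [0, 0, 0],
    [0, 0, 0],
  ],
  yaw=[0, 0, 0, 0, 0],
)

```text
time_s: 14.25
position: [0.5543, 0.0544, 0.1534]
tool_rot: [[0.034, 0.999, 0.0], [0.999, -0.034, -0.0], [-0.0, 0.0, -1.0]]
ft_force: [0.3, 0.5, -2.2]
grip_width: 0.0111
gripper_force: 60.2
```

jog_arm(
  hand=[0, 0, 0, 0, 0],
  travel=[
    [0, 0, -0.001],
    [0, 0, -0.001],
    [0, 0, -0.001],
    [0, 0, 0],
    [0, 0, 0],
  ],
  yaw=[0, 0, 0, 0, 0],
)

```text
time_s: 14.88
position: [0.5545, 0.0545, 0.1525]
tool_rot: [[0.034, 0.999, 0.002], [0.999, -0.034, -0.0], [-0.0, 0.003, -1.0]]
ft_force: [-4.6, -0.7, 16.6]
grip_width: 0.011
gripper_force: 63.2
```

jog_arm(
  hand=[0, 0, 0, 0, 0],
  travel=[
    [0, 0, 0.002],
    [-0.001, 0, 0],
    [-0.001, 0, 0],
    [0, 0, 0],
    [0, 0, 0],
  ],
  yaw=[0, 0, 0, 0, 0],
)

```text
time_s: 15.5
position: [0.5529, 0.0544, 0.1528]
tool_rot: [[0.034, 0.999, 0.002], [0.999, -0.034, -0.0], [-0.0, 0.002, -1.0]]
ft_force: [4.6, -0.2, 4.1]
grip_width: 0.0105
gripper_force: 61.1
```

jog_arm(
  hand=[0, 0, 0, 0, 0],
  travel=[
    [-0.001, 0, 0],
    [0, 0, 0],
    [0, 0, 0],
    [0, 0, 0],
    [0, 0, 0],
  ],
  yaw=[0, 0, 0, 0, 0],
)

```text
time_s: 16.12
position: [0.5518, 0.0544, 0.1528]
tool_rot: [[0.034, 0.999, 0.002], [0.999, -0.034, -0.0], [-0.0, 0.002, -1.0]]
ft_force: [3.4, 0.2, 4.8]
grip_width: 0.0107
gripper_force: 61.3
```

jog_arm(
  hand=[0, 0, 0, 0, 0],
  travel=[
    [-0.001, 0, 0],
    [0, 0, 0],
    [0, 0, 0],
    [0, 0, 0],
    [0, 0, 0],
  ],
  yaw=[0, 0, 0, 0, 0],
)

```text
time_s: 16.75
position: [0.5511, 0.0544, 0.1529]
tool_rot: [[0.034, 0.999, 0.003], [0.999, -0.034, -0.0], [-0.0, 0.003, -1.0]]
ft_force: [4.4, -0.5, 5.4]
grip_width: 0.0109
gripper_force: 61.3
```

jog_arm(
  hand=[0.012, 0.016, 0.03, 0.05, 0.05],
  travel=[
    [0, 0, 0],
    [0, 0, 0],
    [0, 0, 0],
    [0, 0, 0.03],
    [0, 0, 0.06],
  ],
  yaw=[0, 0, 0, 0, 0],
)

```text
time_s: 17.38
position: [0.5489, 0.0545, 0.241]
tool_rot: [[0.034, 0.999, -0.007], [0.999, -0.034, 0.001], [0.001, -0.007, -1.0]]
ft_force: [0.5, 0.3, 0.7]
grip_width: 0.0498
gripper_force: 0.0
```

jog_arm(
  hand=[0.05, 0.05, 0.05, 0.05, 0.05],
  travel=[
    [0.0134, 0.0405, 0],
    [0.0134, 0.0405, 0],
    [0.0134, 0.0405, 0],
    [0.0134, 0.0405, 0],
    [0, 0, 0],
  ],
  yaw=[0, 0, 0, 0, 0],
)

```text
time_s: 18.0
position: [0.6035, 0.2188, 0.241]
tool_rot: [[0.031, 1.0, -0.002], [1.0, -0.031, -0.0], [-0.0, -0.002, -1.0]]
ft_force: [-0.0, -1.9, 0.3]
grip_width: 0.0499
gripper_force: 0.0
```

jog_arm(
  hand=[0.04, 0.04, 0.04, 0.04, 0.04],
  travel=[
    [0, 0, 0],
    [0, 0, 0],
    [0, 0, 0],
    [0, 0, 0],
    [0, 0, 0],
  ],
  yaw=[0, 0, 0, 0, 0],
)

```text
time_s: 18.62
position: [0.6038, 0.2163, 0.2424]
tool_rot: [[0.035, 0.999, 0.0], [0.999, -0.035, 0.0], [0.0, 0.0, -1.0]]
ft_force: [0.1, 0.2, -0.2]
grip_width: 0.0396
gripper_force: 0.0
```

```bash
python3 - <<'E'
from h import *
o=env.observe();print(o["position"],o["tool_rot"][:,1])
a=env.get_image("top");b=env.get_image("side")
cv2.imwrite("pics/top4.png",a[:,:,::-1]);cv2.imwrite("pics/side4.png",b[:,:,::-1])
for n,im,box in(("top",a,(170,210,70,35)),("side",b,(250,165,45,45))):
    for c,A,r in blobs(im,(18,110,80),(35,255,255),box): print(n,c,A,w(n,*c,.092)[:2])
M=np.zeros((600,800,3),np.uint8)
M[:600,:400]=crop(a,260,195,100,150,4)
M[:600,400:]=crop(b,265,160,100,150,4)
cv2.imwrite("pics/m7.png",M[:,:,::-1])
E
```

```text
[0.60381696 0.21626455 0.24241586] [ 9.99402037e-01 -3.45769543e-02  5.01028394e-05]
top [228.1 228.9] 8 [0.60232629 0.21253707]
side [264.3 178.3] 18 [0.60660443 0.3139595 ]
side [270.9 183.7] 22 [0.60593025 0.2814367 ]
side [283.9 194.2] 19 [0.60501806 0.22022413]
```

View pics/m7.png

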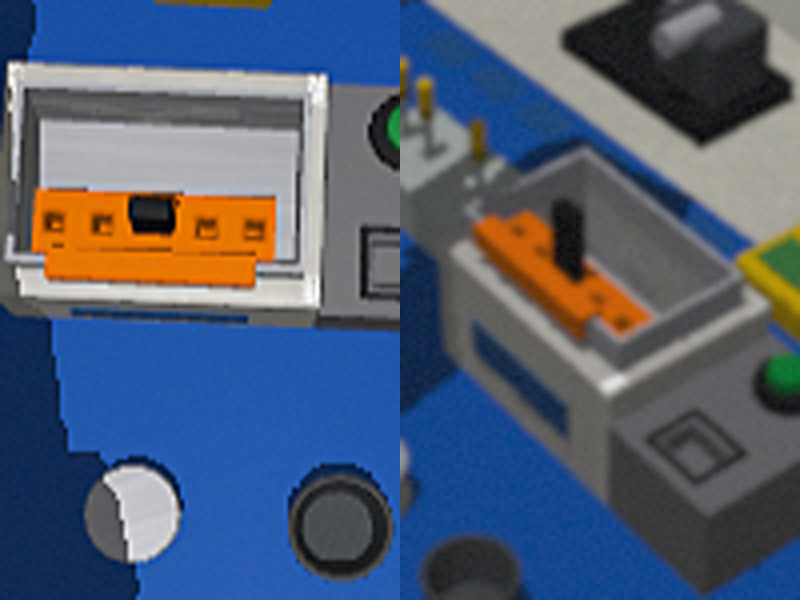

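```bash
python3 - <<'E'
from fit import *
t=lambda X,Y:("top",260+X/4-.37,195+Y/4-.37)
s=lambda X,Y:("side",265+(X-400)/4-.37,160+Y/4-.37)
W=[.054,.028,-.028,-.054]
ob=[(t(X,Y),(0,y,.108)) for (X,Y),y in zip([(54,222),(102,224),(206,229),(254,230)],W)]
os=[(s(X,Y),(0,y,.108)) for (X,Y),y in zip([(519,231),(597,298),(623,321)],[.054,-.028,-.054])]
for n,O in(("top",ob),("side",os),("both",ob+os)):
    p=fit(n,O,(.55,.05,0))
    for y in W: print("   well",y,(p[0]-np.sin(p[2])*y).round(4),(p[1]+np.cos(p[2])*y).round(4))
E
```

```text
top [0.5518 0.0568] -1.81 []
   [(np.float64(-0.1), np.float64(0.0)), (np.float64(-0.0), np.float64(0.0)), (np.float64(0.0), np.float64(-0.1)), (np.float64(0.1), np.float64(0.1))]
   well 0.054 0.5535 0.1107
   well 0.028 0.5527 0.0847
   well -0.028 0.5509 0.0288
   well -0.054 0.5501 0.0028
side [0.554  0.0575] -2.11 []
   [(np.float64(-0.1), np.float64(-0.3)), (np.float64(0.0), np.float64(0.1)), (np.float64(0.1), np.float64(0.1))]
   well 0.054 0.556 0.1115
   well 0.028 0.5551 0.0855
   well -0.028 0.553 0.0295
   well -0.054 0.5521 0.0036
both [0.5524 0.0568] -1.76 []
   [(np.float64(-0.1), np.float64(-0.2)), (np.float64(-0.0), np.float64(-0.2)), (np.float64(0.0), np.float64(-0.4)), (np.float64(0.1), np.float64(-0.2)), (np.float64(-0.6), np.float64(0.2)), (np.float64(-0.2), np.float64(0.6)), (np.float64(-0.1), np.float64(0.5))]
   well 0.054 0.5541 0.1108
   well 0.028 0.5532 0.0848
   well -0.028 0.5515 0.0288
   well -0.054 0.5507 0.0028
```

jog_arm(
  hand=[0.04, 0.04, 0.04, 0.04, 0.04],
  travel=[
    [0, 0, -0.05],
    [0, 0, -0.05],
    [0, 0, -0.04],
    [0, 0, -0.012],
    [0, 0, 0],
  ],
  yaw=[0, 0, 0, 0, 0],
  grip_force=30,
)

```text
time_s: 19.35
position: [0.6041, 0.2165, 0.0907]
tool_rot: [[0.034, 0.999, 0.0], [0.999, -0.034, 0.0], [0.0, 0.0, -1.0]]
ft_force: [0.2, 0.4, -0.2]
grip_width: 0.0403
gripper_force: 0.0
```

jog_arm(
  hand=[0.04, 0, 0, 0, 0],
  travel=[
    [0, 0, 0],
    [0, 0, 0],
    [0, 0, 0],
    [0, 0, 0],
    [0, 0, 0],
  ],
  yaw=[0, 0, 0, 0, 0],
)

```text
time_s: 19.98
position: [0.6036, 0.2166, 0.0914]
tool_rot: [[0.034, 0.999, 0.0], [0.999, -0.034, 0.0], [0.0, 0.0, -1.0]]
ft_force: [-3.4, -0.3, 5.7]
grip_width: 0.0108
gripper_force: 29.2
```

jog_arm(
  hand=[0, 0, 0, 0, 0],
  travel=[
    [0, 0, 0.02],
    [0, 0, 0.04],
    [0, 0, 0.05],
    [0, 0, 0.04],
    [0, 0, 0],
  ],
  yaw=[0, 0, 0, 0, 0],
)

```text
time_s: 20.6
position: [0.6047, 0.2167, 0.2442]
tool_rot: [[0.034, 0.999, 0.007], [0.999, -0.034, 0.001], [0.001, 0.007, -1.0]]
ft_force: [-0.0, -0.2, -0.6]
grip_width: 0.0111
gripper_force: 29.5
```

jog_arm(
  hand=[0, 0, 0, 0, 0],
  travel=[
    [-0.015, -0.03, 0],
    [-0.02, -0.04, 0],
    [-0.016, -0.0374, 0],
    [0, 0, -0.02],
    [0, 0, -0.015],
  ],
  yaw=[0, 0, 0, 0, 0],
)

```text
time_s: 21.22
position: [0.5524, 0.1088, 0.204]
tool_rot: [[0.035, 0.999, -0.002], [0.999, -0.035, 0.0], [0.0, -0.002, -1.0]]
ft_force: [-0.6, 0.4, -0.3]
grip_width: 0.0111
gripper_force: 29.5
```

jog_arm(
  hand=[0, 0, 0, 0, 0],
  travel=[
    [0, 0, -0.005],
    [0, 0, 0],
    [0, 0, 0],
    [0, 0, 0],
    [0, 0, 0],
  ],
  yaw=[0, 0, 0, 0, 0],
)

```text
time_s: 21.85
position: [0.5529, 0.1092, 0.2006]
tool_rot: [[0.034, 0.999, 0.0], [0.999, -0.034, 0.0], [0.0, 0.0, -1.0]]
ft_force: [-0.5, 0.2, 0.1]
grip_width: 0.0105
gripper_force: 29.5
```

```bash
python3 - <<'E'
from h import *
o=env.observe();p=o["position"];print(p,o["tool_rot"][:,2])
a=env.get_image("top");b=env.get_image("side")
print("foot pred",px("side",p-[0,0,.085])*1,"top",px("top",p-[0,0,.085]))
cv2.imwrite("pics/top5.png",a[:,:,::-1]);cv2.imwrite("pics/side5.png",b[:,:,::-1])
M=np.zeros((600,800,3),np.uint8)
M[:300,:400]=crop(a,255,215,50,37,8)[:300,:400] if False else cv2.resize(a[215:252,255:305],(400,296),interpolation=2)[:300] if False else cv2.copyMakeBorder(cv2.resize(a[215:252,255:305],(400,296),interpolation=2),0,4,0,0,0)
M[:600,400:]=crop(b,270,175,50,75,8)
cv2.imwrite("pics/m8.png",M[:,:,::-1])
E
```

```text
[0.55289482 0.10915777 0.20055542] [ 4.48897338e-04  2.34195124e-05 -9.99999899e-01]
foot pred [293.75875374 215.78150458] top [273.40354806 249.88505127]
```

View pics/m8.png

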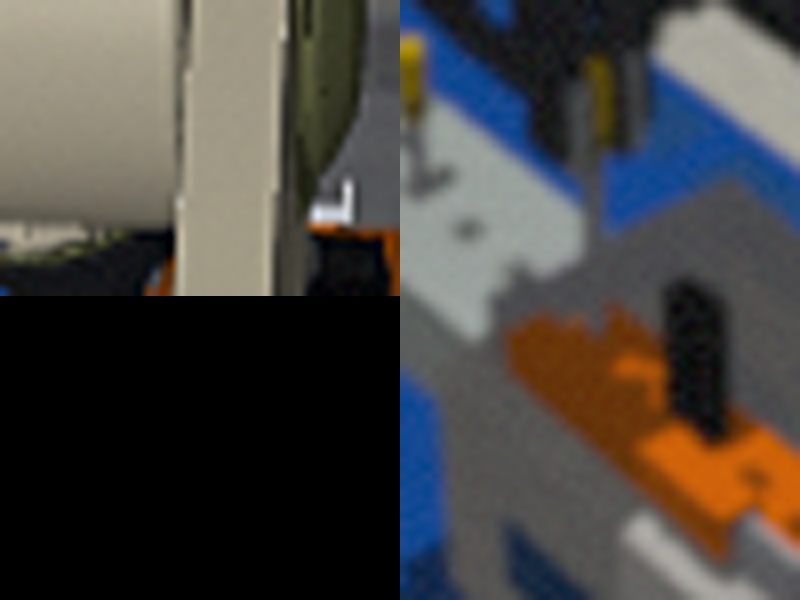

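jog_arm(
  hand=[0, 0, 0, 0, 0],
  travel=[
    [0, 0.0005, -0.005],
    [0, 0, -0.005],
    [0, 0, -0.005],
    [0, 0, 0],
    [0, 0, 0],
  ],
  yaw=[0, 0, 0, 0, 0],
)

```text
time_s: 22.58
position: [0.5529, 0.1096, 0.1853]
tool_rot: [[0.034, 0.999, 0.0], [0.999, -0.034, 0.0], [0.0, 0.0, -1.0]]
ft_force: [-0.3, 0.5, -0.1]
grip_width: 0.011
gripper_force: 29.5
```

jog_arm(
  hand=[0, 0, 0, 0, 0],
  travel=[
    [0, 0, -0.005],
    [0, 0, -0.005],
    [0, 0, -0.005],
    [0, 0, -0.005],
    [0, 0, 0],
  ],
  yaw=[0, 0, 0, 0, 0],
)

```text
time_s: 23.2
position: [0.5526, 0.1096, 0.1648]
tool_rot: [[0.034, 0.999, -0.001], [0.999, -0.034, 0.0], [-0.0, -0.001, -1.0]]
ft_force: [-0.5, 0.3, -1.3]
grip_width: 0.0109
gripper_force: 29.5
```

jog_arm(
  hand=[0, 0, 0, 0, 0],
  travel=[
    [0, 0, -0.004],
    [0, 0, -0.004],
    [0, 0, -0.002],
    [0, 0, -0.001],
    [0, 0, 0],
  ],
  yaw=[0, 0, 0, 0, 0],
)

```text
time_s: 23.82
position: [0.5528, 0.1096, 0.1544]
tool_rot: [[0.034, 0.999, 0.0], [0.999, -0.034, -0.0], [0.0, 0.0, -1.0]]
ft_force: [-0.2, 1.7, 1.1]
grip_width: 0.0112
gripper_force: 29.8
```

jog_arm(
  hand=[0, 0, 0, 0, 0],
  travel=[
    [0, 0, -0.001],
    [0, 0, 0],
    [0, 0, 0],
    [0, 0, 0],
    [0, 0, 0],
  ],
  yaw=[0, 0, 0, 0, 0],
)

```text
time_s: 24.45
position: [0.5531, 0.1096, 0.1542]
tool_rot: [[0.034, 0.999, 0.001], [0.999, -0.034, -0.0], [-0.0, 0.001, -1.0]]
ft_force: [-1.6, 0.3, 8.5]
grip_width: 0.0108
gripper_force: 30.7
```

jog_arm(
  hand=[0.016, 0.03, 0.04, 0.04, 0.04],
  travel=[
    [0, 0, 0],
    [0, 0, 0],
    [0, 0, 0.03],
    [0, 0, 0.06],
    [0, 0, 0],
  ],
  yaw=[0, 0, 0, 0, 0],
)

```text
time_s: 25.08
position: [0.5543, 0.1096, 0.2475]
tool_rot: [[0.034, 0.999, 0.009], [0.999, -0.034, -0.0], [0.0, 0.009, -1.0]]
ft_force: [-0.5, -0.3, -0.1]
grip_width: 0.0399
gripper_force: 0.0
```

jog_arm(
  hand=[0.04, 0.04, 0.04, 0.04, 0.04],
  travel=[
    [0.013, 0.042, 0],
    [0.013, 0.042, 0],
    [0.013, 0.042, 0],
    [0.012, 0.041, 0],
    [0, 0, 0],
  ],
  yaw=[0, 0, 0, 0, 0],
)

```text
time_s: 25.7
position: [0.6037, 0.2789, 0.2413]
tool_rot: [[0.031, 1.0, -0.002], [1.0, -0.031, -0.0], [-0.0, -0.002, -1.0]]
ft_force: [-0.4, -0.5, 0.8]
grip_width: 0.0401
gripper_force: 0.0
```

```bash
python3 - <<'E'
from h import *
o=env.observe();print(o["position"])
b=env.get_image("side");cv2.imwrite("pics/side6.png",b[:,:,::-1])
for c,A,r in blobs(b,(18,110,80),(35,255,255),(250,150,70,90)): print(c,A)
print("collar mid expected",px("side",[.5535,.1105,.155]))
E
```

```text
[0.6036501  0.27891901 0.24126342]
[264.5 179. ] 14
[270.7 183.8] 14
[293.9 200.9] 35
collar mid expected [293.17273565 203.2843544 ]
```

jog_arm(
  hand=[0.04, 0.04, 0.04, 0.04, 0.04],
  travel=[
    [0, 0, -0.05],
    [0, 0, -0.05],
    [0, 0, -0.04],
    [0, 0, -0.012],
    [0, 0, 0],
  ],
  yaw=[0, 0, 0, 0, 0],
)

```text
time_s: 26.38
position: [0.6041, 0.276, 0.0917]
tool_rot: [[0.035, 0.999, -0.0], [0.999, -0.035, -0.0], [-0.0, -0.0, -1.0]]
ft_force: [-0.1, 0.1, 1.2]
grip_width: 0.0401
gripper_force: 0.0
```

jog_arm(
  hand=[0.04, 0, 0, 0, 0],
  travel=[
    [0, 0, 0],
    [0, 0, 0],
    [0, 0, 0],
    [0, 0, 0],
    [0, 0, 0],
  ],
  yaw=[0, 0, 0, 0, 0],
)

```text
time_s: 27.0
position: [0.6036, 0.2768, 0.0924]
tool_rot: [[0.034, 0.999, 0.0], [0.999, -0.034, 0.0], [0.0, 0.0, -1.0]]
ft_force: [-3.3, -0.6, 4.7]
grip_width: 0.0108
gripper_force: 29.2
```

jog_arm(
  hand=[0, 0, 0, 0, 0],
  travel=[
    [0, 0, 0.02],
    [0, 0, 0.04],
    [0, 0, 0.05],
    [0, 0, 0.04],
    [0, 0, 0],
  ],
  yaw=[0, 0, 0, 0, 0],
)

```text
time_s: 27.62
position: [0.6047, 0.2769, 0.2453]
tool_rot: [[0.034, 0.999, 0.007], [0.999, -0.034, 0.002], [0.002, 0.007, -1.0]]
ft_force: [0.1, -0.3, -0.7]
grip_width: 0.0109
gripper_force: 29.5
```

jog_arm(
  hand=[0, 0, 0, 0, 0],
  travel=[
    [-0.0129, -0.04, 0.03],
    [-0.0129, -0.05, 0],
    [-0.0129, -0.05, 0],
    [-0.0128, -0.053, 0],
    [0, 0, 0],
  ],
  yaw=[0, 0, 0, 0, 0],
)

```text
time_s: 28.25
position: [0.5516, 0.0808, 0.2708]
tool_rot: [[0.038, 0.999, -0.001], [0.999, -0.038, -0.0], [-0.0, -0.001, -1.0]]
ft_force: [-0.0, 0.4, -0.2]
grip_width: 0.011
gripper_force: 29.5
```

jog_arm(
  hand=[0, 0, 0, 0, 0],
  travel=[
    [0, 0, 0],
    [0, 0, -0.04],
    [0, 0, -0.03],
    [0, 0, 0],
    [0, 0, 0],
  ],
  yaw=[0, 0, 0, 0, 0],
)

```text
time_s: 28.88
position: [0.5529, 0.0842, 0.2024]
tool_rot: [[0.033, 0.999, 0.002], [0.999, -0.033, -0.0], [0.0, 0.002, -1.0]]
ft_force: [-0.5, 0.2, -0.2]
grip_width: 0.0107
gripper_force: 29.5
```

jog_arm(
  hand=[0, 0, 0, 0, 0],
  travel=[
    [-0.0003, 0, -0.005],
    [0, 0, -0.005],
    [0, 0, -0.005],
    [0, 0, 0],
    [0, 0, 0],
  ],
  yaw=[0, 0, 0, 0, 0],
)

```text
time_s: 29.5
position: [0.552, 0.0836, 0.1863]
tool_rot: [[0.034, 0.999, -0.0], [0.999, -0.034, 0.0], [0.0, -0.0, -1.0]]
ft_force: [-0.2, 1.0, -0.1]
grip_width: 0.0105
gripper_force: 29.4
```

jog_arm(
  hand=[0, 0, 0, 0, 0],
  travel=[
    [0, 0, -0.005],
    [0, 0, -0.005],
    [0, 0, -0.005],
    [0, 0, -0.005],
    [0, 0, 0],
  ],
  yaw=[0, 0, 0, 0, 0],
)

```text
time_s: 30.12
position: [0.5518, 0.0836, 0.1658]
tool_rot: [[0.034, 0.999, -0.001], [0.999, -0.034, 0.0], [0.0, -0.001, -1.0]]
ft_force: [0.3, 0.2, -1.1]
grip_width: 0.0111
gripper_force: 29.4
```

jog_arm(
  hand=[0, 0, 0, 0, 0],
  travel=[
    [0, 0, -0.004],
    [0, 0, -0.004],
    [0, 0, -0.003],
    [0, 0, -0.001],
    [0, 0, 0],
  ],
  yaw=[0, 0, 0, 0, 0],
)

```text
time_s: 30.75
position: [0.5523, 0.0836, 0.1552]
tool_rot: [[0.034, 0.999, 0.002], [0.999, -0.034, -0.0], [-0.0, 0.002, -1.0]]
ft_force: [-0.9, 1.3, 6.9]
grip_width: 0.0112
gripper_force: 30.7
```

jog_arm(
  hand=[0, 0, 0, 0, 0],
  travel=[
    [0, 0, -0.0005],
    [0, 0, 0],
    [0, 0, 0],
    [0, 0, 0],
    [0, 0, 0],
  ],
  yaw=[0, 0, 0, 0, 0],
)

```text
time_s: 31.38
position: [0.5524, 0.0836, 0.1552]
tool_rot: [[0.034, 0.999, 0.002], [0.999, -0.034, -0.0], [-0.0, 0.002, -1.0]]
ft_force: [-2.4, 0.1, 11.2]
grip_width: 0.011
gripper_force: 31.1
```

jog_arm(
  hand=[0.016, 0.025, 0.03, 0.04, 0.04],
  travel=[
    [0, 0, 0],
    [0, 0, 0],
    [0, 0, 0.03],
    [0, 0, 0.06],
    [0.012, 0.03, 0],
  ],
  yaw=[0, 0, 0, 0, 0],
)

```text
time_s: 32.0
position: [0.5655, 0.1127, 0.2483]
tool_rot: [[0.037, 0.999, 0.008], [0.999, -0.037, -0.001], [-0.0, 0.008, -1.0]]
ft_force: [0.7, 0.5, -0.8]
grip_width: 0.0399
gripper_force: 0.0
```

jog_arm(
  hand=[0.04, 0.04, 0.04, 0.04, 0.04],
  travel=[
    [0.01, 0.05, 0],
    [0.01, 0.05, 0],
    [0.01, 0.05, 0],
    [0.0098, 0.043, 0],
    [0, 0, 0],
  ],
  yaw=[0, 0, 0, 0, 0],
)

```text
time_s: 32.62
position: [0.6036, 0.3092, 0.2424]
tool_rot: [[0.031, 1.0, -0.001], [1.0, -0.031, -0.0], [-0.0, -0.001, -1.0]]
ft_force: [1.2, -0.8, 0.1]
grip_width: 0.0404
gripper_force: 0.0
```

```bash
python3 - <<'E'
from h import *
b=env.get_image("side");cv2.imwrite("pics/side7.png",b[:,:,::-1])
print(env.observe()["position"])
for c,A,r in blobs(b,(18,110,80),(35,255,255),(250,150,70,90)): print(c,A)
E
```

```text
[0.60365148 0.30748517 0.24273744]
[264.5 179. ] 14
[296.2 204. ] 85
```

Stand unmoved, two tips seated; take the third.

jog_arm(
  hand=[0.04, 0.04, 0.04, 0.04, 0.04],
  travel=[
    [0, 0, -0.05],
    [0, 0, -0.05],
    [0, 0, -0.04],
    [0, 0, -0.012],
    [0, 0, 0],
  ],
  yaw=[0, 0, 0, 0, 0],
)

```text
time_s: 33.3
position: [0.6042, 0.3059, 0.0924]
tool_rot: [[0.035, 0.999, 0.0], [0.999, -0.035, -0.0], [-0.0, 0.0, -1.0]]
ft_force: [-0.5, 0.0, 1.1]
grip_width: 0.04
gripper_force: 0.0
```

jog_arm(
  hand=[0.04, 0, 0, 0, 0],
  travel=[
    [0, 0, 0],
    [0, 0, 0],
    [0, 0, 0],
    [0, 0, 0],
    [0, 0, 0],
  ],
  yaw=[0, 0, 0, 0, 0],
)

```text
time_s: 33.92
position: [0.6035, 0.3068, 0.0929]
tool_rot: [[0.034, 0.999, 0.0], [0.999, -0.034, 0.0], [0.0, 0.0, -1.0]]
ft_force: [-2.6, -1.3, 5.6]
grip_width: 0.0113
gripper_force: 29.2
```

jog_arm(
  hand=[0, 0, 0, 0, 0],
  travel=[
    [0, 0, 0.02],
    [0, 0, 0.04],
    [0, 0, 0.06],
    [0, 0, 0.06],
    [0, 0, 0],
  ],
  yaw=[0, 0, 0, 0, 0],
)

```text
time_s: 34.55
position: [0.6048, 0.307, 0.2779]
tool_rot: [[0.034, 0.999, 0.011], [0.999, -0.034, 0.003], [0.004, 0.011, -1.0]]
ft_force: [0.4, 0.6, -2.0]
grip_width: 0.011
gripper_force: 29.5
```

jog_arm(
  hand=[0, 0, 0, 0, 0],
  travel=[
    [-0.012, -0.045, 0.005],
    [-0.012, -0.055, 0],
    [-0.011, -0.055, 0],
    [-0.008, -0.055, 0],
    [-0.006, -0.055, 0],
  ],
  yaw=[0, 0, 0, 0, 0],
)

```text
time_s: 35.17
position: [0.554, 0.04, 0.2761]
tool_rot: [[0.034, 0.999, -0.001], [0.999, -0.034, 0.0], [0.0, -0.001, -1.0]]
ft_force: [1.2, -0.0, -0.7]
grip_width: 0.0114
gripper_force: 29.5
```

jog_arm(
  hand=[0, 0, 0, 0, 0],
  travel=[
    [-0.005, -0.04, 0],
    [0, 0, 0],
    [0, 0, -0.04],
    [0, 0, -0.034],
    [0, 0, 0],
  ],
  yaw=[0, 0, 0, 0, 0],
)

```text
time_s: 35.8
position: [0.5488, 0.0026, 0.2006]
tool_rot: [[0.033, 0.999, -0.006], [0.999, -0.033, 0.001], [0.001, -0.006, -1.0]]
ft_force: [0.9, -0.3, -0.0]
grip_width: 0.0113
gripper_force: 29.5
```

jog_arm(
  hand=[0, 0, 0, 0, 0],
  travel=[
    [0, 0, 0],
    [0, 0, 0],
    [0, 0, 0],
    [0, 0, 0],
    [0, 0, 0],
  ],
  yaw=[0, 0, 0, 0, 0],
)

```text
time_s: 36.42
position: [0.5499, 0.0015, 0.203]
tool_rot: [[0.034, 0.999, 0.0], [0.999, -0.034, -0.0], [-0.0, 0.0, -1.0]]
ft_force: [1.0, -0.6, -0.2]
grip_width: 0.0109
gripper_force: 29.5
```

jog_arm(
  hand=[0, 0, 0, 0, 0],
  travel=[
    [0, 0, -0.005],
    [0, 0, -0.005],
    [0, 0, -0.005],
    [0, 0, 0],
    [0, 0, 0],
  ],
  yaw=[0, 0, 0, 0, 0],
)

```text
time_s: 37.05
position: [0.5498, 0.0016, 0.1878]
tool_rot: [[0.034, 0.999, -0.0], [0.999, -0.034, 0.0], [0.0, -0.0, -1.0]]
ft_force: [-0.3, 0.2, -1.4]
grip_width: 0.0111
gripper_force: 29.4
```

jog_arm(
  hand=[0, 0, 0, 0, 0],
  travel=[
    [0, 0, -0.005],
    [0, 0, -0.005],
    [0, 0, -0.005],
    [0, 0, -0.005],
    [0, 0, 0],
  ],
  yaw=[0, 0, 0, 0, 0],
)

```text
time_s: 37.67
position: [0.5496, 0.0016, 0.1673]
tool_rot: [[0.034, 0.999, -0.001], [0.999, -0.034, 0.0], [0.0, -0.001, -1.0]]
ft_force: [0.1, 0.6, -0.9]
grip_width: 0.0109
gripper_force: 29.4
```

jog_arm(
  hand=[0, 0, 0, 0, 0],
  travel=[
    [0, 0, -0.004],
    [0, 0, -0.004],
    [0, 0, -0.003],
    [0, 0, -0.0015],
    [0, 0, 0],
  ],
  yaw=[0, 0, 0, 0, 0],
)

```text
time_s: 38.3
position: [0.55, 0.0016, 0.1558]
tool_rot: [[0.034, 0.999, 0.001], [0.999, -0.034, -0.0], [-0.0, 0.001, -1.0]]
ft_force: [-1.0, 1.5, 4.2]
grip_width: 0.0109
gripper_force: 30.2
```

jog_arm(
  hand=[0, 0, 0, 0, 0],
  travel=[
    [0, 0, -0.0005],
    [0, 0, 0],
    [0, 0, 0],
    [0, 0, 0],
    [0, 0, 0],
  ],
  yaw=[0, 0, 0, 0, 0],
)

```text
time_s: 38.92
position: [0.5501, 0.0015, 0.1558]
tool_rot: [[0.034, 0.999, 0.001], [0.999, -0.034, -0.0], [-0.0, 0.001, -1.0]]
ft_force: [-1.9, 0.9, 7.7]
grip_width: 0.011
gripper_force: 30.6
```

jog_arm(
  hand=[0.016, 0.025, 0.03, 0.05, 0.05],
  travel=[
    [0, 0, 0],
    [0, 0, 0],
    [0, 0, 0.03],
    [0, 0, 0.06],
    [0, -0.05, 0],
  ],
  yaw=[0, 0, 0, 0, 0],
)

```text
time_s: 39.55
position: [0.5512, -0.0474, 0.2492]
tool_rot: [[0.03, 1.0, 0.008], [1.0, -0.03, -0.002], [-0.002, 0.008, -1.0]]
ft_force: [0.7, 0.4, -1.2]
grip_width: 0.0499
gripper_force: 0.0
```

jog_arm(
  hand=[0.05, 0.05, 0.05, 0.05, 0.05],
  travel=[
    [-0.02, -0.05, 0],
    [-0.02, -0.05, 0],
    [0, -0.02, 0],
    [0, 0, 0],
    [0, 0, 0],
  ],
  yaw=[0, 0, 0, 0, 0],
)

```text
time_s: 40.17
position: [0.5102, -0.1674, 0.2447]
tool_rot: [[0.033, 0.999, -0.0], [0.999, -0.033, 0.0], [0.0, -0.0, -1.0]]
ft_force: [-0.3, -0.3, 0.1]
grip_width: 0.05
gripper_force: 0.0
```

```bash
python3 - <<'E'
from h import *
print(env.observe()["position"])
a=env.get_image("top");b=env.get_image("side")
cv2.imwrite("pics/top8.png",a[:,:,::-1]);cv2.imwrite("pics/side8.png",b[:,:,::-1])
M=np.zeros((600,800,3),np.uint8)
M[:320,:400]=crop(a,445,222,40,32,10)
M[:400,400:]=crop(b,415,312,40,40,10)
M[400:,400:]=crop(b,270,178,80,40,5)
M[320:,:400]=crop(a,255,195,100,70,4)
cv2.imwrite("pics/m9.png",M[:,:,::-1])
E
```

```text
[ 0.51020027 -0.16736886  0.24466536]
```

View pics/m9.png

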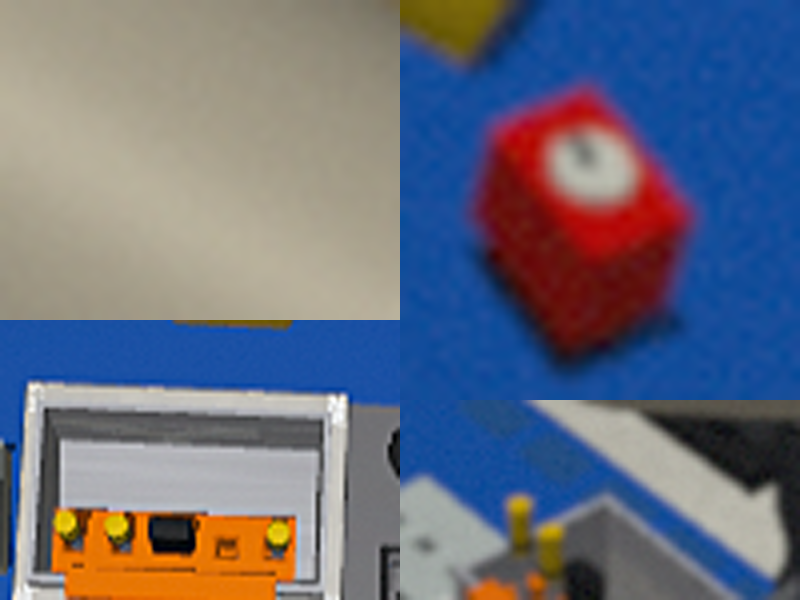

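```bash
python3 - <<'E'
from fit import *
s=lambda X,Y:("side",415+(X-400)/10-.45,312+Y/10-.45)
sd=[(s(490,133),(-.014,.02,.05)),(s(592,88),(.014,.02,.05)),(s(690,215),(.014,-.02,.05)),(s(578,258),(-.014,-.02,.05)),(s(592,165),(0,0,.05))]
tp=[(D(750,424),(0,0,.05)),(D(726,405),(.014,.02,.05)),(D(777,409),(.014,-.02,.05))]
fit("side",sd,(.6,-.32,-.1));fit("top",tp,(.6,-.32,-.1));fit("both",sd+tp,(.6,-.32,-.1))
a=cv2.imread("pics/top2.png")[:,:,::-1]
for c,A,r in blobs(a,(0,0,150),(180,70,255),(455,225,25,22)): print(c,A,w("top",*c,.05))
E
```

```text
side [ 0.5987 -0.3246] -17.25 []
   [(np.float64(-0.5), np.float64(-1.0)), (np.float64(0.1), np.float64(-0.5)), (np.float64(0.3), np.float64(0.4)), (np.float64(0.5), np.float64(0.2)), (np.float64(-0.4), np.float64(0.5))]
top [ 0.5996 -0.3257] -4.43 []
   [(np.float64(0.2), np.float64(0.2)), (np.float64(-0.4), np.float64(-0.2)), (np.float64(0.1), np.float64(-0.0))]
both [ 0.5992 -0.3245] -13.36 []
   [(np.float64(-0.7), np.float64(-0.6)), (np.float64(-0.5), np.float64(-0.7)), (np.float64(0.7), np.float64(-0.3)), (np.float64(1.4), np.float64(0.2)), (np.float64(-0.3), np.float64(0.4)), (np.float64(-0.3), np.float64(0.4)), (np.float64(0.2), np.float64(-1.2)), (np.float64(0.5), np.float64(1.6))]
[467.4 236.4] 40 [ 0.59916743 -0.32609708  0.05      ]
```

```bash
python3 - <<'E'
from h import *
a=cv2.imread("pics/top2.png")
cv2.imwrite("pics/m10.png",crop(a,448,224,36,28,14))
E
```

```text
(no output)
```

View pics/m10.png

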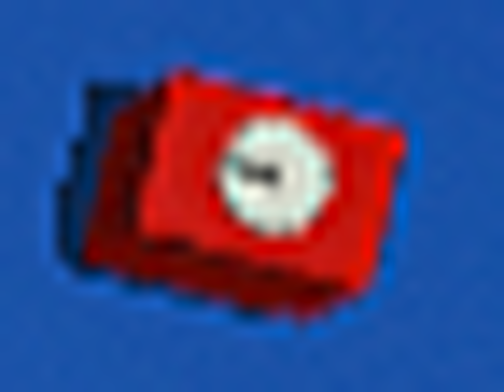

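jog_arm(
  hand=[0.05, 0.05, 0.05, 0.05, 0.05],
  travel=[
    [0.022, -0.04, 0],
    [0.022, -0.04, 0],
    [0.022, -0.04, 0],
    [0.022, -0.04, 0],
    [0, 0, -0.03],
  ],
  yaw=[-0.059, -0.059, -0.059, -0.059, 0],
)

```text
time_s: 40.9
position: [0.5997, -0.3305, 0.2153]
tool_rot: [[0.268, 0.963, 0.004], [0.963, -0.268, -0.003], [-0.002, 0.004, -1.0]]
ft_force: [0.2, 0.2, -1.6]
grip_width: 0.0498
gripper_force: 0.0
```

jog_arm(
  hand=[0.05, 0.05, 0.05, 0.05, 0.05],
  travel=[
    [0, 0, -0.05],
    [0, 0, -0.05],
    [0, 0, -0.02],
    [0, 0, 0],
    [0, 0, 0],
  ],
  yaw=[0, 0, 0, 0, 0],
)

```text
time_s: 41.52
position: [0.5986, -0.3282, 0.0962]
tool_rot: [[0.266, 0.964, 0.002], [0.964, -0.266, -0.001], [-0.001, 0.002, -1.0]]
ft_force: [-0.4, 0.3, 0.1]
grip_width: 0.0496
gripper_force: 0.0
```

```bash
python3 - <<'E'
from h import *
o=env.observe();p=o["position"];print(p,np.degrees(np.arctan2(*o["tool_rot"][1::-1,1])))
b=env.get_image("side");cv2.imwrite("pics/side9.png",b[:,:,::-1])
print(px("side",p),px("side",p-[0,0,.017]))
cv2.imwrite("pics/m11.png",crop(b,395,260,75,95,6)[:,:,::-1])
E
```

```text
[ 0.59864735 -0.32824949  0.09624737] -15.442114478345383
[438.24905678 316.46912895] [436.89420742 321.40648254]
```

View pics/m11.png

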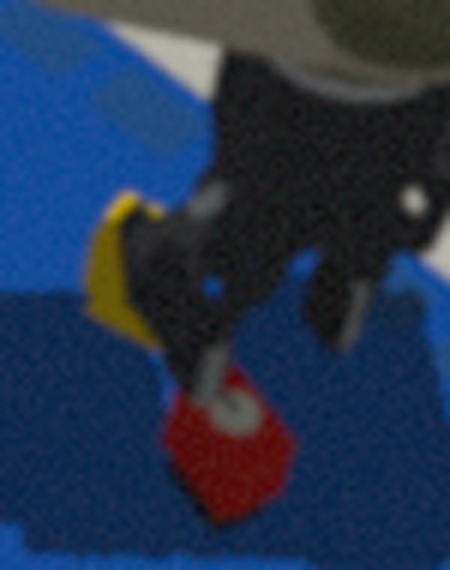

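jog_arm(
  hand=[0.05, 0.05, 0.05, 0.05, 0.05],
  travel=[
    [-0.0005, 0.001, -0.03],
    [0, 0, -0.02],
    [0, 0, -0.009],
    [0, 0, 0],
    [0, 0, 0],
  ],
  yaw=[0, 0, 0, 0, 0],
  grip_force=50,
)

```text
time_s: 42.2
position: [0.5978, -0.3278, 0.0371]
tool_rot: [[0.267, 0.964, 0.002], [0.964, -0.267, -0.001], [-0.001, 0.002, -1.0]]
ft_force: [-0.2, 0.2, -0.5]
grip_width: 0.0501
gripper_force: 0.0
```

jog_arm(
  hand=[0.05, 0.0, 0, 0, 0],
  travel=[
    [0, 0, 0],
    [0, 0, 0],
    [0, 0, 0],
    [0, 0, 0],
    [0, 0, 0],
  ],
  yaw=[0, 0, 0, 0, 0],
)

```text
time_s: 42.82
position: [0.5975, -0.3276, 0.0363]
tool_rot: [[0.267, 0.964, 0.001], [0.964, -0.267, -0.001], [-0.0, 0.001, -1.0]]
ft_force: [-0.2, -0.0, 6.1]
grip_width: 0.0275
gripper_force: 50.0
```

jog_arm(
  hand=[0, 0, 0, 0, 0],
  travel=[
    [0, 0, 0.02],
    [0, 0, 0.04],
    [0, 0, 0.05],
    [0, 0, 0],
    [0, 0, 0],
  ],
  yaw=[0, 0, 0, 0, 0],
)

```text
time_s: 43.45
position: [0.5969, -0.3271, 0.1446]
tool_rot: [[0.267, 0.964, -0.002], [0.964, -0.267, 0.001], [0.001, -0.002, -1.0]]
ft_force: [0.7, 1.1, -1.0]
grip_width: 0.0272
gripper_force: 49.5
```

jog_arm(
  hand=[0, 0, 0, 0, 0],
  travel=[
    [-0.0121, 0.0491, 0],
    [-0.0121, 0.0491, 0],
    [-0.0121, 0.0491, 0],
    [-0.0121, 0.0491, 0],
    [-0.0121, 0.049, 0],
  ],
  yaw=[0.0471, 0.0471, 0.0471, 0.0471, 0.0471],
)

```text
time_s: 44.08
position: [0.5355, -0.0803, 0.1442]
tool_rot: [[0.033, 0.999, -0.003], [0.999, -0.033, 0.001], [0.001, -0.003, -1.0]]
ft_force: [1.0, 0.0, -0.4]
grip_width: 0.0273
gripper_force: 49.5
```

jog_arm(
  hand=[0, 0, 0, 0, 0],
  travel=[
    [0, 0, 0],
    [0, 0, -0.015],
    [0, 0, -0.01],
    [0, 0, 0],
    [0, 0, 0],
  ],
  yaw=[0, 0, 0, 0, 0],
)

```text
time_s: 44.7
position: [0.537, -0.0826, 0.1207]
tool_rot: [[0.036, 0.999, -0.0], [0.999, -0.036, 0.0], [0.0, -0.0, -1.0]]
ft_force: [0.3, -0.2, -0.4]
grip_width: 0.0271
gripper_force: 49.5
```

```bash
python3 - <<'E'
from h import *
o=env.observe();p=o["position"];print(p,np.degrees(np.arctan2(*o["tool_rot"][1::-1,1])))
b=env.get_image("side");cv2.imwrite("pics/side10.png",b[:,:,::-1])
print("foot",px("side",p-[0,0,.0363]),"socket fit",px("side",[.5377,-.0804,.075]),px("side",[.5367,-.082,.075]),px("side",[p[0],p[1],.075]))
cv2.imwrite("pics/m12.png",crop(b,300,225,80,70,8)[:,:,::-1])
E
```

```text
[ 0.53697495 -0.08256971  0.12069599] -2.0425136414389717
foot [339.22011683 269.37841105] socket fit [338.69768692 271.45879154] [338.8345551  272.03554192] [339.08200706 272.11609345]
```

View pics/m12.png

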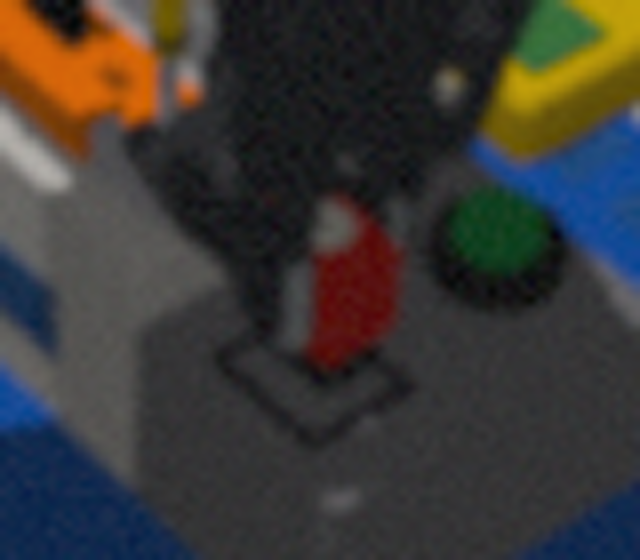

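```bash
python3 - <<'E'
from h import *
a=np.radians(-1.95);R=np.array([[np.cos(a),-np.sin(a)],[np.sin(a),np.cos(a)]])
p=np.array([.537,-.0826])
f=lambda P:((px("side",P)-(300,225))*8+3.5).round(0)
for l in((-.014,-.02,.1004),(.014,-.02,.1004),(-.014,-.02,.1344),(.014,-.02,.1344),(0,0,.1344),(-.011,-.016,.0844),(.011,-.016,.0844)): print(l,f([*(p+R@l[:2]),l[2]]))
b=cv2.imread("pics/side10.png")[:,:,::-1]
for v in(256,260,264,267,269): print(v,[tuple(int(k) for k in b[v,u]) for u in range(334,353)])
E
```

```text
(-0.014, -0.02, 0.1004) [327. 382.]
(0.014, -0.02, 0.1004) [401. 338.]
(-0.014, -0.02, 0.1344) [331. 299.]
(0.014, -0.02, 0.1344) [407. 256.]
(0, 0, 0.1344) [323. 238.]
(-0.011, -0.016, 0.0844) [324. 407.]
(0.011, -0.016, 0.0844) [381. 373.]
256 [(26, 23, 24), (24, 24, 30), (32, 32, 32), (28, 26, 26), (44, 36, 35), (73, 50, 48), (86, 56, 54), (92, 56, 50), (90, 42, 40), (90, 37, 34), (88, 16, 17), (89, 22, 19), (88, 9, 9), (90, 18, 8), (91, 19, 23), (83, 38, 31), (64, 37, 38), (51, 45, 46), (36, 36, 38)]
260 [(29, 33, 37), (43, 47, 46), (66, 70, 72), (72, 72, 72), (67, 61, 64), (75, 38, 35), (85, 14, 9), (89, 15, 13), (87, 11, 9), (89, 17, 10), (85, 8, 9), (88, 18, 16), (88, 17, 18), (89, 18, 17), (87, 18, 15), (79, 33, 35), (64, 45, 46), (54, 52, 53), (52, 53, 55)]
264 [(30, 34, 33), (49, 48, 50), (65, 67, 70), (70, 72, 73), (66, 55, 60), (78, 37, 37), (89, 10, 13), (93, 12, 11), (91, 17, 17), (87, 14, 19), (89, 25, 19), (86, 9, 11), (85, 9, 13), (87, 7, 8), (85, 22, 22), (76, 40, 38), (56, 42, 46), (56, 54, 55), (53, 54, 56)]
267 [(46, 46, 48), (60, 61, 65), (65, 67, 68), (74, 69, 68), (76, 51, 49), (83, 27, 25), (88, 21, 22), (88, 18, 19), (87, 15, 15), (85, 13, 18), (85, 13, 19), (85, 25, 22), (72, 26, 28), (70, 41, 42), (63, 48, 49), (54, 52, 54), (51, 52, 54), (53, 54, 56), (53, 51, 52)]
269 [(44, 39, 43), (38, 38, 41), (39, 37, 39), (41, 32, 33), (55, 21, 23), (71, 17, 13), (80, 10, 9), (87, 23, 11), (77, 16, 18), (62, 24, 21), (46, 23, 22), (31, 21, 20), (20, 15, 14), (37, 36, 39), (49, 48, 48), (53, 53, 52), (56, 53, 53), (55, 53, 57), (53, 57, 57)]
```

jog_arm(
  hand=[0, 0, 0, 0, 0],
  travel=[
    [-0.0006, 0.0003, -0.005],
    [0, 0, -0.004],
    [0, 0, -0.002],
    [0, 0, -0.001],
    [0, 0, 0],
  ],
  yaw=[0, 0, 0, 0, 0],
)

```text
time_s: 45.38
position: [0.5363, -0.0817, 0.1088]
tool_rot: [[0.035, 0.999, -0.0], [0.999, -0.035, 0.0], [0.0, -0.0, -1.0]]
ft_force: [0.2, 0.1, 0.1]
grip_width: 0.0276
gripper_force: 49.5
```

jog_arm(
  hand=[0, 0, 0, 0, 0],
  travel=[
    [0, 0, -0.001],
    [0, 0, -0.001],
    [0, 0, -0.001],
    [0, 0, 0],
    [0, 0, 0],
  ],
  yaw=[0, 0, 0, 0, 0],
)

```text
time_s: 46.0
position: [0.5362, -0.0817, 0.1058]
tool_rot: [[0.035, 0.999, -0.0], [0.999, -0.035, 0.0], [0.0, -0.0, -1.0]]
ft_force: [-1.1, -0.8, 0.0]
grip_width: 0.027
gripper_force: 49.5
```

jog_arm(
  hand=[0, 0, 0, 0, 0],
  travel=[
    [0, 0, -0.003],
    [0, 0, -0.003],
    [0, 0, -0.002],
    [0, 0, -0.001],
    [0, 0, 0],
  ],
  yaw=[0, 0, 0, 0, 0],
)

```text
time_s: 46.62
position: [0.5362, -0.0818, 0.0968]
tool_rot: [[0.035, 0.999, -0.0], [0.999, -0.035, 0.0], [0.0, -0.0, -1.0]]
ft_force: [-0.1, 0.6, -0.8]
grip_width: 0.0273
gripper_force: 49.5
```

jog_arm(
  hand=[0, 0, 0, 0, 0],
  travel=[
    [0, 0, -0.001],
    [0, 0, -0.001],
    [0, 0, -0.0005],
    [0, 0, 0],
    [0, 0, 0],
  ],
  yaw=[0, 0, 0, 0, 0],
)

```text
time_s: 47.25
position: [0.5363, -0.0817, 0.0952]
tool_rot: [[0.035, 0.999, 0.001], [0.999, -0.035, -0.0], [-0.0, 0.001, -1.0]]
ft_force: [-2.6, 0.7, 8.5]
grip_width: 0.0272
gripper_force: 50.8
```

jog_arm(
  hand=[0, 0, 0, 0, 0.03],
  travel=[
    [0, 0, -0.001],
    [0, 0, 0],
    [0, 0, 0],
    [0, 0, 0],
    [0, 0, 0],
  ],
  yaw=[0, 0, 0, 0, 0],
)

```text
time_s: 47.88
position: [0.5364, -0.0818, 0.0939]
tool_rot: [[0.035, 0.999, 0.001], [0.999, -0.035, -0.0], [-0.0, 0.001, -1.0]]
ft_force: [-0.4, 0.5, 0.5]
grip_width: 0.0303
gripper_force: 0.0
```

jog_arm(
  hand=[0.04, 0.045, 0.045, 0.045, 0.02],
  travel=[
    [0, 0, 0.0015],
    [0, 0, 0],
    [0, 0, 0.03],
    [0, 0, 0.06],
    [0, 0, 0.02],
  ],
  yaw=[0, 0, 0, 0, 0],
)

```text
time_s: 48.5
position: [0.5371, -0.082, 0.208]
tool_rot: [[0.035, 0.999, 0.005], [0.999, -0.035, -0.002], [-0.002, 0.005, -1.0]]
ft_force: [-0.5, -0.2, -0.1]
grip_width: 0.0282
gripper_force: 0.0
```

jog_arm(
  hand=[0, 0, 0, 0, 0],
  travel=[
    [-0.02, -0.05, 0],
    [-0.03, -0.05, 0],
    [-0.03, -0.04, 0],
    [0, 0, 0],
    [0, 0, 0],
  ],
  yaw=[0, 0, 0, 0, 0],
)

```text
time_s: 49.12
position: [0.4564, -0.2215, 0.2048]
tool_rot: [[0.035, 0.999, 0.0], [0.999, -0.035, 0.0], [0.0, 0.0, -1.0]]
ft_force: [-0.0, 1.1, -0.9]
grip_width: 0.0004
gripper_force: 0.0
```

```bash
python3 - <<'E'
from h import *
print(env.observe()["position"],env.observe()["grip_width"])
a=env.get_image("top");b=env.get_image("side")
cv2.imwrite("pics/top11.png",a[:,:,::-1]);cv2.imwrite("pics/side11.png",b[:,:,::-1])
M=np.zeros((600,800,3),np.uint8)
M[:280,:400]=crop(a,290,200,100,70,4)
M[:600,400:]=crop(b,270,170,100,150,4)
M[280:580,:400]=cv2.resize(a[210:375,135:355],(400,300))
cv2.imwrite("pics/m13.png",M[:,:,::-1])
g=blobs(a,(50,80,40),(85,255,255),(345,210,40,40))
print(g[0][0],g[0][1])
E
```

```text
[ 0.4564278  -0.22148676  0.20476914] 0.0003621023597704543
[362.3 226.4] 139
```

View pics/m13.png

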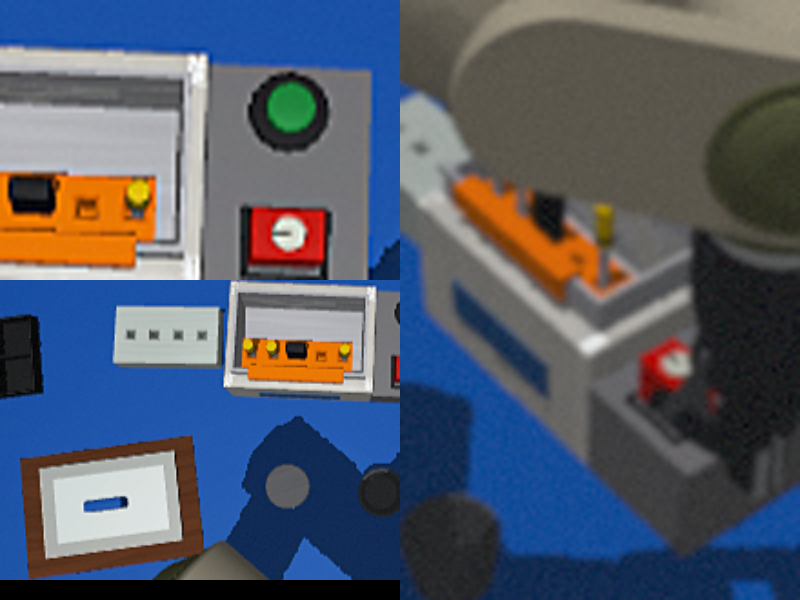

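jog_arm(
  hand=[0, 0, 0, 0, 0],
  travel=[
    [0.0384, 0.0343, 0],
    [0.0384, 0.0343, 0],
    [0.0384, 0.0343, 0],
    [0.0384, 0.0344, 0],
    [0, 0, 0],
  ],
  yaw=[0, 0, 0, 0, 0],
)

```text
time_s: 49.85
position: [0.6117, -0.0806, 0.204]
tool_rot: [[0.029, 1.0, -0.0], [1.0, -0.029, 0.001], [0.001, -0.0, -1.0]]
ft_force: [-1.4, -0.1, -0.2]
grip_width: -0.0001
gripper_force: 0.0
```

jog_arm(
  hand=[0, 0, 0, 0, 0],
  travel=[
    [0, 0, -0.04],
    [0, 0, -0.035],
    [0, 0, -0.01],
    [0, 0, 0],
    [0, 0, 0],
  ],
  yaw=[0, 0, 0, 0, 0],
)

```text
time_s: 50.48
position: [0.6105, -0.0846, 0.1214]
tool_rot: [[0.035, 0.999, 0.003], [0.999, -0.035, -0.001], [-0.001, 0.003, -1.0]]
ft_force: [0.4, -0.6, 0.1]
grip_width: -0.0003
gripper_force: 0.0
```

```bash
python3 - <<'E'
from h import *
print(env.observe()["position"])
for f in("top2","top11"):
    a=cv2.imread(f"pics/{f}.png")[:,:,::-1].copy()
    hsv=cv2.cvtColor(a,cv2.COLOR_RGB2HSV)
    g=blobs(a,(0,0,150),(180,50,255),(155,305,82,60),300)
    for c,A,r in g: print(f,c,A,np.round(r[0],1),np.round(r[1],1),r[2],w("top",*r[0],.008)[:2])
E
```

```text
[ 0.61045822 -0.08461045  0.12137642]
top2 [195.3 333.4] 3556 [194.9 333.3] [49.3 77. ] 82.40535736083984 [0.37493029 0.29392705]
top11 [195.3 333.4] 3556 [194.9 333.3] [49.3 77. ] 82.40535736083984 [0.37493029 0.29392705]
```

jog_arm(
  hand=[0, 0, 0, 0, 0],
  travel=[
    [0, 0, -0.004],
    [0, 0, -0.003],
    [0, 0, -0.003],
    [0, 0, -0.002],
    [0, 0, 0],
  ],
  yaw=[0, 0, 0, 0, 0],
)

```text
time_s: 51.1
position: [0.61, -0.0845, 0.1082]
tool_rot: [[0.035, 0.999, 0.001], [0.999, -0.035, -0.0], [-0.0, 0.001, -1.0]]
ft_force: [-1.7, 0.0, 3.7]
grip_width: 0.0001
gripper_force: 2.4
```

jog_arm(
  hand=[0, 0, 0, 0, 0],
  travel=[
    [0, 0, -0.001],
    [0, 0, -0.001],
    [0, 0, 0],
    [0, 0, 0],
    [0, 0, 0],
  ],
  yaw=[0, 0, 0, 0, 0],
)

```text
time_s: 51.72
position: [0.6101, -0.0845, 0.1079]
tool_rot: [[0.035, 0.999, 0.002], [0.999, -0.035, -0.001], [-0.001, 0.002, -1.0]]
ft_force: [-4.4, 1.9, 16.3]
grip_width: -0.0001
gripper_force: 8.2
```

jog_arm(
  hand=[0, 0, 0, 0, 0],
  travel=[
    [0, 0, 0.002],
    [0, 0, 0.001],
    [0, 0, 0],
    [0, 0, 0],
    [0, 0, 0],
  ],
  yaw=[0, 0, 0, 0, 0],
)

```text
time_s: 52.35
position: [0.61, -0.0845, 0.1088]
tool_rot: [[0.035, 0.999, 0.0], [0.999, -0.035, -0.0], [-0.0, 0.0, -1.0]]
ft_force: [0.8, 0.4, 3.9]
grip_width: -0.0006
gripper_force: 2.2
```

jog_arm(
  hand=[0, 0, 0, 0, 0],
  travel=[
    [0, 0, 0.002],
    [0, 0, 0],
    [0, 0, 0],
    [0, 0, 0],
    [0, 0, 0],
  ],
  yaw=[0, 0, 0, 0, 0],
)

```text
time_s: 52.98
position: [0.61, -0.0845, 0.1108]
tool_rot: [[0.035, 0.999, 0.0], [0.999, -0.035, -0.0], [-0.0, 0.0, -1.0]]
ft_force: [1.0, -1.6, 3.2]
grip_width: 0.0
gripper_force: 1.6
```

jog_arm(
  hand=[0, 0, 0, 0, 0],
  travel=[
    [0, 0, 0.002],
    [0, 0, 0],
    [0, 0, 0],
    [0, 0, 0],
    [0, 0, 0],
  ],
  yaw=[0, 0, 0, 0, 0],
)

```text
time_s: 53.6
position: [0.6097, -0.0844, 0.1127]
tool_rot: [[0.035, 0.999, -0.0], [0.999, -0.035, 0.0], [0.0, -0.0, -1.0]]
ft_force: [1.4, 0.0, 2.6]
grip_width: 0.0001
gripper_force: 1.0
```

jog_arm(
  hand=[0, 0, 0, 0, 0],
  travel=[
    [0, 0, 0.03],
    [0, 0, 0.05],
    [0, 0, 0.05],
    [-0.03, -0.05, 0],
    [-0.03, -0.05, 0],
  ],
  yaw=[0, 0, 0, 0, 0],
)

```text
time_s: 54.22
position: [0.5487, -0.1849, 0.2427]
tool_rot: [[0.033, 0.999, -0.001], [0.999, -0.033, 0.0], [0.0, -0.001, -1.0]]
ft_force: [0.5, -1.1, 0.1]
grip_width: -0.0
gripper_force: 0.0
```

jog_arm(
  hand=[0, 0, 0, 0, 0],
  travel=[
    [-0.03, -0.05, 0],
    [-0.03, -0.05, 0],
    [-0.03, -0.05, 0],
    [0, 0, 0],
    [0, 0, 0],
  ],
  yaw=[0, 0, 0, 0, 0],
)

```text
time_s: 54.85
position: [0.4598, -0.3338, 0.2424]
tool_rot: [[0.035, 0.999, -0.001], [0.999, -0.035, 0.001], [0.001, -0.001, -1.0]]
ft_force: [0.7, 0.2, -1.0]
grip_width: -0.0001
gripper_force: 0.0
```

```bash
python3 - <<'E'
from h import *
print(env.observe()["position"])
a=env.get_image("top");cv2.imwrite("pics/fin.png",a[:,:,::-1])
p=cv2.imread("pics/top11.png")[:,:,::-1]
for n,(x,y,ww,hh) in dict(cover=(145,295,105,60),cleaner=(258,205,128,80),tray=(92,228,68,50),meter=(295,135,40,60)).items():
    d=np.abs(a[y:y+hh,x:x+ww].astype(int)-p[y:y+hh,x:x+ww]).max(2); print(n,(d>60).sum())
print(blobs(a,(50,80,40),(85,255,255),(345,210,40,40))[0][:2])
E
```

```text
[ 0.45975319 -0.33384445  0.24240486]
cover 0
cleaner 350
tray 0
meter 0
(array([362.2, 226.4]), np.int32(141))
```

View pics/fin.png

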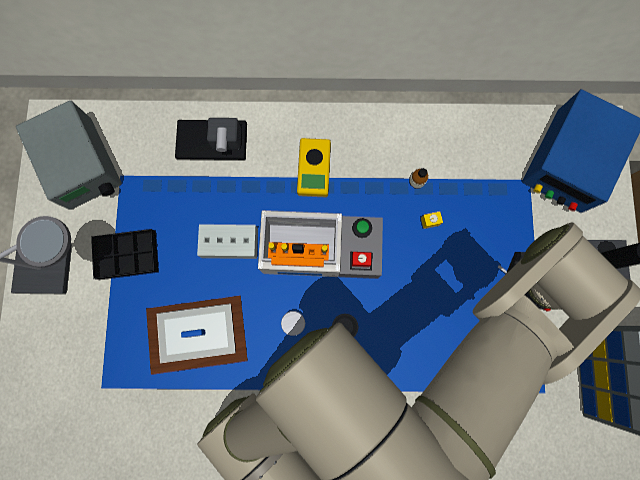

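The final picture shows the cover centred on the board (195,333), the holder hung with three tips (270–325, 248), the timer in its socket (361,260) and the button out (362,226). The stand was knocked aside after I had emptied it.

```bash
python3 -c "
from rig import env
print(env.close_job())"
```

```text
the job is handed in; nothing more can be done
None
```

The job is handed in: the cover lies centred on the board, the holder is hung on the near rim with all three tips on the bottom of their wells, the timer is fully home, and the start button was pressed right down and released; the empty stand was knocked about 3 cm towards the cleaner with the arm away from it, and I left it there.

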